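# Clear a socket and stack the curing trays

### The job

One bar of soap on the low base tray is standing over a corner socket: slide it clear along the deck, without lifting it, so that all three bars stay standing on the base tray clear of the four sockets. Then take the other tray by its handle and lower it gently (no dropping) onto the base tray so that all four leg lugs are fully home in the corner sockets, and let go. Leave the timer where it is.

Things in the scene. Friction and masses are not known exactly. Their poses are not given: they have to be found in the camera images.
- base_tray: Low base tray, on the left or the right, the other tray beside it: pale wooden deck 270 x 200 mm over all, deck top 16 mm above the table, a 5 mm wide rim standing 5 mm above the deck all round, black corner pads with sockets. Loose, 1.4 kg. Origin: centre of its underside; x along the 270 mm side, away from the robot (turned by up to 0.25 rad), y to the left, z up.
- deck_mid (a point): Centre of the top of the base tray's deck, 16 mm above the tray's underside; axes as the base tray.
- socket_nr (a point): Mouth of the square socket at the base tray's near right corner, seen from the robot, level with the deck: 20 mm wide, 16 mm deep, in the middle of a black 40 mm square corner pad. Socket centres lie 110 mm (x) and 75 mm (y) from the tray's centre. A bar of soap stands over this one at the start.
- socket_nl (a point): Mouth of the square socket at the base tray's near left corner, seen from the robot, level with the deck: 20 mm wide, 16 mm deep, in the middle of a black 40 mm square corner pad.
- socket_fr (a point): Mouth of the square socket at the base tray's far right corner, seen from the robot, level with the deck: 20 mm wide, 16 mm deep, in the middle of a black 40 mm square corner pad.
- socket_fl (a point): Mouth of the square socket at the base tray's far left corner, seen from the robot, level with the deck: 20 mm wide, 16 mm deep, in the middle of a black 40 mm square corner pad.
- stack_tray: The tray to stack: pale wooden deck 270 x 200 mm on four grey legs 24 mm square at x = +-110, y = +-75 mm, handle on top; loose, about 0.55 kg. Origin: centre, level with its lug tips; x along the long side, z up. Each leg's flat end bears a round black lug 16 mm thick, 11 mm long, tapering over its last 4 mm to 10 mm. Deck 61 to 69 mm, rim to 77 mm above the lug tips. May go on either way round.
- leg_plane (a point): Centre of the stack tray at the height of the flat ends of its legs, 11 mm above the lug tips; axes as the stack tray. When the tray is home this point meets deck_mid.
- handle_mid (a point): Middle of the stack tray's grey carrying handle bar: bar 14 x 14 mm in section, 124 mm long along the tray's y, held by a post at each end (100 mm clear between them), with 49 mm of free height between bar and deck. The point is 125 mm above the lug tips, right above the tray's centre and centre of mass; axes as the stack tray.
- soap_blue_mid (a point): Light blue knobbly cloud-shaped soap, 70 to 75 mm across and 34 mm tall, 0.085 kg, loose, standing flat on the base tray's deck; one of three bars, any of which may be the one standing over a socket (the others stand clear of all sockets). The point is the middle of the bar, 17 mm above its underside.
- soap_black_mid (a point): Black rose-shaped soap, 70 to 75 mm across and 34 mm tall, 0.085 kg, loose, standing flat on the base tray's deck; one of three bars, any of which may be the one standing over a socket (the others stand clear of all sockets). The point is the middle of the bar, 17 mm above its underside.
- soap_orange_mid (a point): Amber-orange dahlia-shaped soap, 70 to 75 mm across and 34 mm tall, 0.085 kg, loose, standing flat on the base tray's deck; one of three bars, any of which may be the one standing over a socket (the others stand clear of all sockets). The point is the middle of the bar, 17 mm above its underside.
- timer_mid (a point): Round white dial timer with a red grip, 61 mm across, 42 mm tall, on the table beyond the trays; bystander. The point is its middle, 21 mm above its underside.
Things that resemble listed ones, but are neither listed nor needed, are in the scene too. Leave any green look-alike of the part that bears soap_orange_mid alone.

How it is judged:
By the outcome, as a careful person would: the job done as asked, in the order asked, and still so for the second after the job is handed in, with the robot touching nothing.
It also fails if it takes over 56 s, if anything falls off the work surface, if the arm or the gripper's body presses on something with over 40 N, if the wrist force passes 120 N, or if a joint passes its speed limit or range.

### The arm

A 6-joint arm with a two-finger parallel gripper is mounted at the origin on a cart in front of the work surface, level with it; the furniture and walls round the work are solid. World frame = base frame: x ahead of the robot, y to its left, z up, the work surface at z = 0. Lengths are in mm, angles in rad, forces in N, time in s.
With the tool pointing down it reaches from about 275 to 825 mm from the base axis. Payload 4.9 kg.
Tool frame: the origin (TCP) lies on the centre line of the jaws, within the pads' length; the fingertips stand 8 mm ahead of it and the grasp point (between the pads) lies 11 mm behind it; z points along the fingers, y is the direction in which the jaws open and shut (so a half turn about z gives the same grasp; the last joint's range is limited). The gripper opens to 85 mm and grips with 20 to 120 N. Pads are 22 mm wide; open, the fingers measure 114 mm over their backs; the gripper's body (76 mm by 85 mm) begins 54 mm behind the grasp point. The pads swing forward as they close: fully open they stand 13 mm farther back than shut.
Start: joints at [-1.412, 0.326, -0.193, 1.052, 0, 1.437], TCP at [158.761, -526.606, 239.281] pointing down, gripper open.
Joint ranges: [-2.65, 2.65], [-0.97, 1.79], [-1.3, 1.35], [-1.93, 2.1], [-1.47, 1.37], [-3.14, 3.14]. Speed limits (rad/s): [2.57, 2.57, 3.14, 3.14, 3.14, 3.14].

### API

Orientations are given as a unit quaternion [x, y, z, w].
In Python, from rig import robot, vision, spotter gives the robot as it stands.
- The arm moves only by the tool move_arm, never from a script. Its argument "increments" is a list of rows, each a list of 5 numbers: the shift along the tool's x, y, z in mm, then the turn about the tool's z in degrees, then the finger opening in mm, from 0 to 85.4. A call has 1 to 5 rows; each row shifts and turns the pose as measured when the row begins, along the tool's axes as they then stand; what a row does not reach is not made up. A row lasts 1/12 s, in which the tool goes at most 41.7 mm and 7.16 degrees, less where a joint would pass 70% of its speed; a pose out of reach is approached as far as the arm can. A call with a gripper value outside its range is refused whole. The fingers move at their own pace and stop on an object; "newtons" is the grip in N (left out, the last holds). Time passes only in rows, so rows that do not move let the fingers close. It gives the time, the measured TCP pose, the force and the opening at its end, in the units of the state.
- robot.read_state(): the state, without advancing time (a new reading comes with each control period).
- vision.read_camera(name): name is "scene" or "top" or "wrist"; returns a dict with "color" (384x512x3 uint8, red, green, blue), "camera_matrix" (3x3 intrinsics, pixels), "xyz" and "orientation" of the camera in the world; the wrist camera has in their place "mount" (4x4, takes a point from camera to tool coordinates, whose origin is the TCP and whose axes are the flange's). Camera axes: x right, y down, z forward; pixel columns grow to the right and rows downward; lengths in mm; the calibration is good to about 2 mm. A picture is of the moment at which its call begins: read the wrist's pose just before it. There is no depth.
- robot.hand_in(): hands the job in, once; it reports no verdict.
Trained networks look in a picture, given as the dict that the camera call returned (one of the last four; its "shot" number tells which), for a name from the list of things; names that differ only in an ending like _2 or _b are one class to them, and where a whole thing is asked for, a point or a joint stands for the part that bears it (a point fixed in the world has none). Each returns a list of dicts, best first, with "conf" (0 to 1); they miss things now and then, are a little off and sometimes report something else, mostly with a low value. They report only what shows in the picture. A call takes as long as a camera call. They do not tell look-alikes from the thing itself.
- spotter.find_in(picture, query): "point" ([x, y, z] in mm, in the coordinates of the camera as it stood for that picture, good to about 4 mm: the middle of the surface that is visible of it).
- spotter.trace(picture, query): "region" (384x512 bool, what is visible of it).
The state is a dict: "t": time; "joint_pos": joint angles; "qd": joint speeds; "effort": joint torques, N m; "eef_pos": TCP position; "eef_rot": TCP orientation; "ft_force": force on the tool from outside, world axes, zero at the start; "wrist_torque": the same for the moment, N m; "finger_gap": finger opening in mm.
Only numpy, scipy, OpenCV 4.12 (cv2) and the standard library are available. Lean on these libraries where they do the work, as an engineer would, in place of code of your own. Each camera call takes 0.05 s, during which the arm holds its last target.

## Working session

There is one attempt and no reset: what is moved stays moved. The work goes in short steps, Python scripts to look and compute and a tool call to move; the robot and the scene stay as the last step left them, time stands still between calls to the robot, and variables do not carry over. Pictures are saved under pics/ and viewed, and the job is handed in when it is done.

Besides the shell and the picture viewer there is one more tool, called after "Emit:" as name([rows], argument=value, ...), one row to a line, values as JSON. move_arm: Moves the arm, as the interface text tells. Its arguments: {"type":"object","properties":{"increments":{"type":"array","items":{"type":"array","items":{"type":"number"}}},"newtons":{"type":"number"}},"required":["increments"]}

```bash
ls; mkdir -p pics
python3 - <<'E'
from rig import robot, vision, spotter
import cv2,pickle
s=robot.read_state(); print(s)
for n in ["scene","top","wrist"]:
    p=vision.read_camera(n); cv2.imwrite(f"pics/{n}0.png",p["color"][:,:,::-1])
    print(n,{k:v for k,v in p.items() if k!="color"})
    pickle.dump(p,open(f"pics/{n}0.pkl","wb"))
E
```

```text
pics
{'t': 0.0, 'joint_pos': array([-1.41218868e+00,  3.26927176e-01, -1.93570684e-01,  1.05199498e+00,
       -2.07414461e-05,  1.43659152e+00]), 'qd': array([-1.28560471e-03,  2.49860390e-04, -1.03325648e-03, -5.17108434e-04,
       -1.02321599e-03,  6.59550788e-05]), 'effort': array([ 3.44171967e-03, -4.43401265e+01,  2.62436879e+01,  1.55096571e-02,
       -2.55303456e-05, -5.67813615e-06]), 'eef_pos': array([ 158.66887646, -526.03260806,  238.51592516]), 'eef_rot': array([ 9.89301381e-01,  1.45883712e-01, -2.07196085e-05, -8.48065771e-04]), 'ft_force': array([-0.45668084,  0.44581655, -0.76733888]), 'wrist_torque': array([-0.01794417, -0.01287467,  0.00916176]), 'finger_gap': 85.35058840615203}
scene {'camera_matrix': array([[394.85013004,   0.        , 266.43302562],
       [  0.        , 394.85013004, 188.84102991],
       [  0.        ,   0.        ,   1.        ]]), 'xyz': array([-186.33627156,  857.91057064,  781.81858019]), 'orientation': array([-0.27806552,  0.82858426, -0.45887873,  0.15986869]), 'shot': 1}
top {'camera_matrix': array([[363.22601562,   0.        , 257.12956029],
       [  0.        , 363.22601562, 194.02058469],
       [  0.        ,   0.        ,   1.        ]]), 'xyz': array([ 351.6631606 ,  -16.63799929, 1094.71301243]), 'orientation': array([ 0.71105894, -0.69725053,  0.06828908, -0.05977867]), 'shot': 2}
wrist {'camera_matrix': array([[288.24034503,   0.        , 253.79814969],
       [  0.        , 288.24034503, 194.02164295],
       [  0.        ,   0.        ,   1.        ]]), 'mount': array([[-2.22755134e-05, -9.65382538e-01, -2.60838179e-01,
         6.61987731e+01],
       [ 9.99999637e-01, -2.43573119e-04,  8.16083488e-04,
        -2.11258862e-01],
       [-8.51365917e-04, -2.60838066e-01,  9.65382193e-01,
        -1.34099517e+02],
       [ 0.00000000e+00,  0.00000000e+00,  0.00000000e+00,
         1.00000000e+00]]), 'shot': 3}
```

View pics/top0.png

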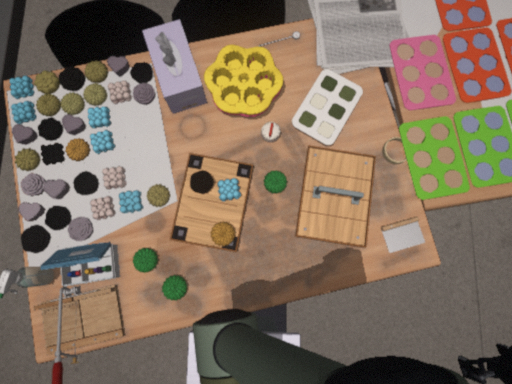

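View pics/scene0.png

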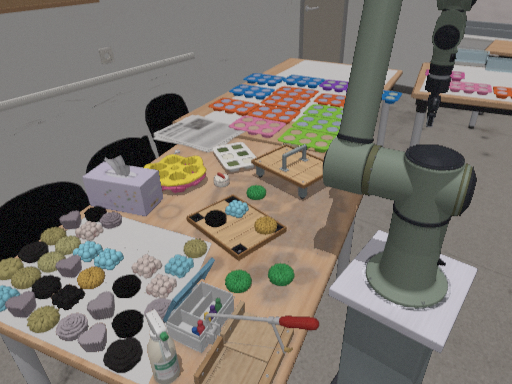

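View pics/wrist0.png

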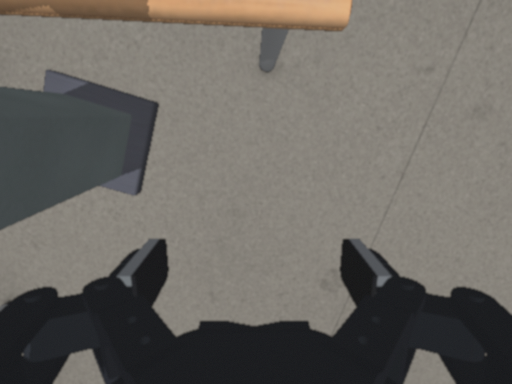

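```bash
cat > h.py <<'E'
import numpy as np,cv2,pickle
from scipy.spatial.transform import Rotation as R
def cam(p,state=None):
    if "mount" in p:
        M=np.array(p["mount"]); T=np.eye(4);T[:3,:3]=R.from_quat(state["eef_rot"]).as_matrix();T[:3,3]=state["eef_pos"]
        W=T@M; return W[:3,:3],W[:3,3]
    return R.from_quat(p["orientation"]).as_matrix(),np.array(p["xyz"])
def back(p,uv,z,state=None):
    Rm,c=cam(p,state);K=p["camera_matrix"]
    d=Rm@np.linalg.inv(K)@np.array([uv[0],uv[1],1.]); return c+d*(z-c[2])/d[2]
def proj(p,X,state=None):
    Rm,c=cam(p,state);q=(np.atleast_2d(X)-c)@Rm; q=q@np.array(p["camera_matrix"]).T
    return q[:,:2]/q[:,2:]
def crop(p,x0,y0,x1,y1,f,name):
    cv2.imwrite(name,cv2.resize(p["color"][y0:y1,x0:x1,::-1],None,fx=f,fy=f,interpolation=cv2.INTER_CUBIC))
E
python3 - <<'E'
from h import *
p=pickle.load(open("pics/top0.pkl","rb"))
crop(p,165,130,385,280,3.6,"pics/topc.png")
p=pickle.load(open("pics/scene0.pkl","rb"))
crop(p,180,130,350,260,4.5,"pics/scenec.png")
E
```

```text
(no output)
```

View pics/topc.png

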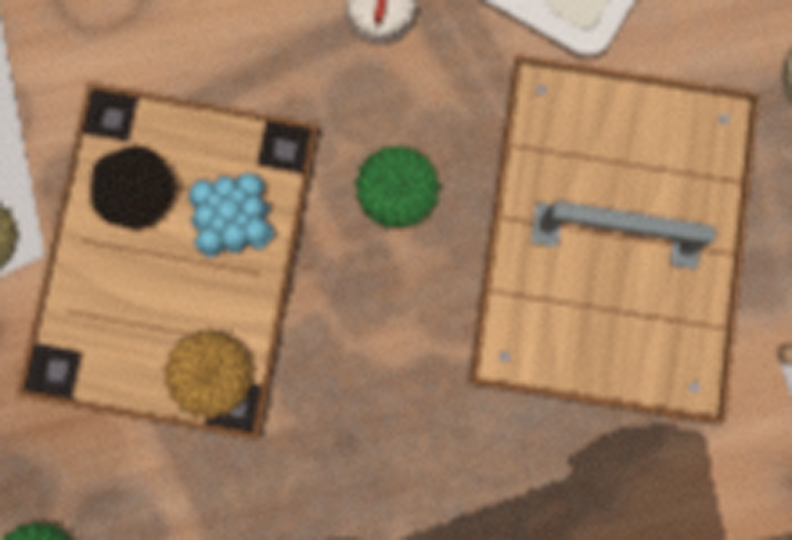

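View pics/scenec.png

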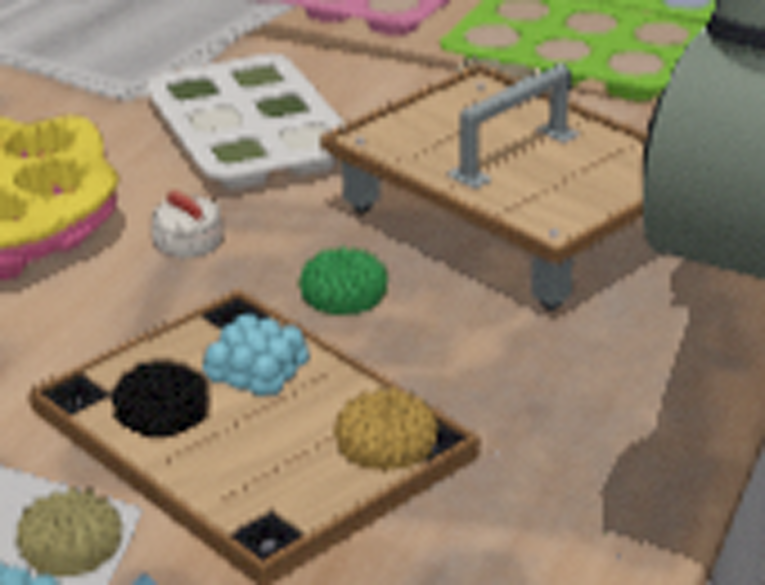

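Run:
```python
from h import *
from scipy.optimize import least_squares
p=pickle.load(open("pics/top0.pkl","rb"))
f=lambda a:(np.array(a)+.5)/3.6-.5+np.array([165,130])
def fit(pts,model,x0):
    r=lambda v:(proj(p,np.c_[model[:,:2]@R.from_euler('z',v[2]).as_matrix()[:2,:2].T+v[:2],model[:,2]])-f(pts)).ravel()
    s=least_squares(r,x0); print(s.x, s.fun.reshape(-1,2).round(2).tolist()); return s.x
hx,hy=135,100
b=np.array([[hx,hy,21],[hx,-hy,21],[-hx,-hy,21],[-hx,hy,21],[110,75,16],[110,-75,16],[-110,75,16]],float)
B=fit([(90,85),(320,127),(262,435),(22,392),(112,117),(286,149),(57,371)],b,[400,100,0])
s=np.array([[hx,hy,77],[hx,-hy,77],[-hx,-hy,77],[-hx,hy,77],[0,62,125],[0,-62,125]],float)
S=fit([(518,58),(757,96),(722,420),(472,382),(551,210),(717,234)],s,[400,-300,0])
# soaps: centroids
for n,c,z in [("orange",(209,374),17+16),("black",(134,188),33),("blue",(231,214),33),("green",(398,187),17),("timer",(382,8),30)]:
    X=back(p,f(c),z); d=X[:2]-B[:2]; t=B[2]
    print(n,X.round(1),"in tray",(R.from_euler('z',-t).as_matrix()[:2,:2]@d).round(1))
pickle.dump((B,S),open("poses.pkl","wb"))
pp=pickle.load(open("pics/scene0.pkl","rb"))
im=pp["color"][:,:,::-1].copy()
for v,m in((B,b),(S,s)):
    for q in proj(pp,np.c_[m[:,:2]@R.from_euler('z',v[2]).as_matrix()[:2,:2].T+v[:2],m[:,2]]): cv2.circle(im,tuple(int(round(a)) for a in q),1,(0,0,255),-1)
cv2.imwrite("pics/chk.png",cv2.resize(im[130:260,180:350],None,fx=4.5,fy=4.5,interpolation=cv2.INTER_CUBIC))
print(spotter) if 0 else None
```

```text
[ 5.25065804e+02  1.04314999e+02 -1.59591727e-01] [[-0.12, -0.96], [0.26, -1.19], [-0.16, 1.4], [-0.63, 1.08], [0.34, -0.21], [0.18, -0.51], [0.18, 0.14]]
[ 5.41063193e+02 -2.53544788e+02 -1.39831165e-01] [[-0.56, -1.18], [0.85, -1.09], [1.0, 1.16], [-0.56, 0.29], [0.17, 0.05], [-0.87, 0.54]]
orange [427.5  70.4  33. ] in tray [-90.9 -49. ]
black [579.9 137.9  33. ] in tray [48.8 41.9]
blue [559.7  56.9  33. ] in tray [ 41.7 -41.3]
green [589. -82.  17.] in tray [  92.7 -173.8]
timer [742.4 -66.1  30. ] in tray [ 241.7 -133.7]
```

View pics/chk.png

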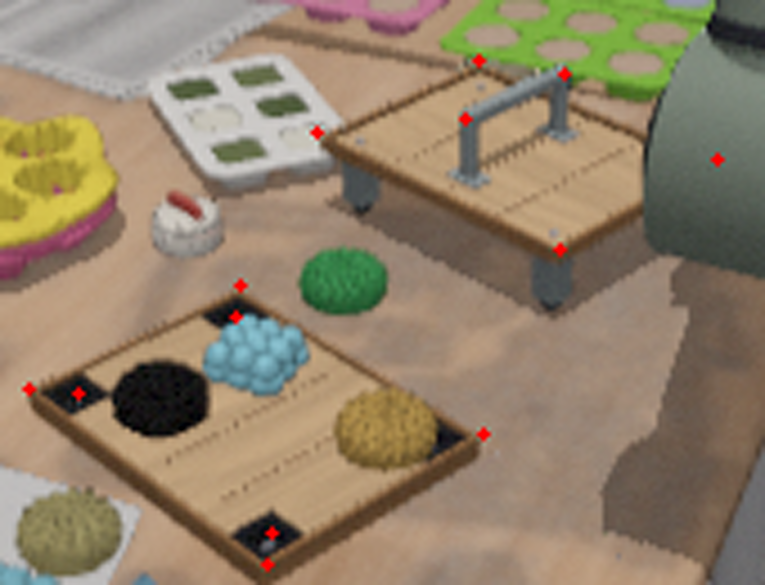

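```bash
cat > plan.py <<'E'
import sys,numpy as np
from rig import robot
from scipy.spatial.transform import Rotation as R
def psi(q):
    m=R.from_quat(q).as_matrix(); return np.degrees(np.arctan2(m[1,0],m[0,0]))
def show(tgt,ps,n=5,step=40,turn=7):
    s=robot.read_state(); m=R.from_quat(s["eef_rot"]).as_matrix(); P=psi(s["eef_rot"]);x=np.array(s["eef_pos"])
    print("t %.2f"%s["t"],"pos",x.round(1),"psi %.1f"%P,"tilt",m[:,2].round(4),"gap %.1f"%s["finger_gap"],"F",s["ft_force"].round(1),"j",s["joint_pos"].round(2))
    print("d",(np.array(tgt)-x).round(1), "dpsi %.2f"%((ps-P+180)%360-180))
    rows=[]
    for i in range(n):
        d=np.array(tgt)-x; L=np.linalg.norm(d); d=d*min(1,step/max(L,1e-6)); t=np.clip(-((ps-P+180)%360-180),-turn,turn)
        a=np.radians(P); rows.append([round(float(v),1) for v in (d[0]*np.cos(a)+d[1]*np.sin(a), d[0]*np.sin(a)-d[1]*np.cos(a), -d[2], t)])
        x=x+d; P-=t
    print(rows)
if __name__=="__main__":
    a=[float(v) for v in sys.argv[1:]]
    show(a[:3],a[3],int(a[4]) if len(a)>4 else 5,a[5] if len(a)>5 else 40)
E
python3 plan.py 376 35 200 34.5
python3 - <<'E'
from h import *
from rig import vision,spotter,robot
p=vision.read_camera("top")
Rm,c=cam(p)
for q in ["soap_orange_mid","base_tray","stack_tray","soap_blue_mid","soap_black_mid","handle_mid"]:
    for r in spotter.find_in(p,q)[:3]: print(q,round(r["conf"],2),(Rm@np.array(r["point"])+c).round(1))
E
```

```text
t 0.15 pos [ 158.7 -526.2  238.7] psi 16.8 tilt [-2.0e-04  1.3e-03 -1.0e+00] gap 85.2 F [0.6 0.4 1.4] j [-1.41  0.33 -0.19  1.05  0.    1.44]
d [217.3 561.2 -38.7] dpsi 17.72
[[24.5, -31.5, 2.6, -7.0], [28.2, -28.3, 2.6, -7.0], [31.4, -24.6, 2.6, -3.7], [33.0, -22.5, 2.6, -0.0], [33.0, -22.5, 2.6, -0.0]]
soap_orange_mid 0.89 [582.9 -81.1  31.5]
soap_orange_mid 0.86 [274.3 200.1  23.9]
soap_orange_mid 0.81 [347.4 295.5  28.1]
base_tray 0.59 [513.4 112.5  16. ]
stack_tray 0.71 [ 530.  -253.2   74.2]
soap_blue_mid 0.64 [553.2  56.2  45.2]
soap_black_mid 0.68 [572.7 136.1  43.7]
handle_mid 0.64 [ 535.7 -252.5   71. ]
```

Candidates for the amber soap (top picture):
- Green look-alikes at (275,181), (145,259) and (175,287): leave alone.
- Olive bar on the mat at (158,195) and amber bar on the mat at (78,149): neither is on the tray.
- Amber bar on the tray at (222,234), over the near right pad: this is the one. The crop confirms it.

Emit:
move_arm([
  [24, -31, 0, -7, 30],
  [28, -28, 0, -7, 30],
  [31, -25, 0, -4, 30],
  [33, -22, 0, 0, 30],
  [33, -22, 0, 0, 30],
], newtons=20)

```text
t: 0.92
eef_pos: [228.6, -343.4, 237.1]
eef_rot: [0.954, 0.301, -0.001, 0.002]
ft_force: [1.7, 0.9, -1.0]
finger_gap: 29.8
```

```bash
python3 plan.py 376 35 180 34.5
```

```text
t 0.92 pos [ 228.6 -343.4  237.1] psi 35.1 tilt [ 3.0e-04 -4.7e-03 -1.0e+00] gap 29.8 F [ 1.7  0.9 -1. ] j [-1.16  0.07 -0.53  0.97 -0.    1.37]
d [147.4 378.4 -57.1] dpsi -0.57
[[33.0, -21.9, 5.6, 0.6], [32.8, -22.3, 5.6, -0.0], [32.8, -22.3, 5.6, -0.0], [32.8, -22.3, 5.6, -0.0], [32.8, -22.3, 5.6, -0.0]]
```

Emit:
move_arm([
  [33, -22, 6, 0, 30],
  [33, -22, 6, 0, 30],
  [33, -22, 6, 0, 30],
  [33, -22, 6, 0, 30],
  [33, -22, 6, 0, 30],
])

```text
t: 1.33
eef_pos: [302.7, -151.4, 207.1]
eef_rot: [0.954, 0.299, 0.001, 0.006]
ft_force: [0.9, -0.3, -0.1]
finger_gap: 30.3
```

Emit:
move_arm([
  [33, -22, 6, 0, 30],
  [33, -22, 6, 0, 30],
  [33, -22, 6, 0, 30],
  [33, -22, 6, 0, 30],
  [33, -22, 6, 0, 30],
])

```text
t: 1.75
eef_pos: [377.9, 41.0, 176.7]
eef_rot: [0.955, 0.298, 0.005, 0.009]
ft_force: [0.7, -0.6, -0.1]
finger_gap: 30.1
```

```bash
python3 plan.py 376 35 150 34.5
```

```text
t 1.75 pos [377.9  41.  176.7] psi 34.6 tilt [ 0.0143 -0.0134 -0.9998] gap 30.1 F [ 0.7 -0.6 -0.1] j [-0.08  0.06 -0.7   0.79 -0.01  2.46]
d [ -1.9  -6.  -26.7] dpsi -0.15
[[-5.0, 3.9, 26.7, 0.1], [0.0, 0.0, -0.0, -0.0], [0.0, 0.0, -0.0, -0.0], [0.0, 0.0, -0.0, -0.0], [0.0, 0.0, -0.0, -0.0]]
```

Emit:
move_arm([
  [-5, 4, 17, 0, 30],
  [0, 0, 0, 0, 30],
  [0, 0, 0, 0, 30],
])

```text
t: 2.0
eef_pos: [378.4, 45.3, 159.5]
eef_rot: [0.951, 0.309, 0.007, 0.007]
ft_force: [0.2, -0.2, 0.2]
finger_gap: 30.0
```

```bash
python3 plan.py 376 35 40 34.5;python3 - <<'E'
from h import *
from rig import vision,robot
s=robot.read_state();p=vision.read_camera("wrist");pickle.dump((s,p),open("pics/w1.pkl","wb"))
B,S=pickle.load(open("poses.pkl","rb"))
im=p["color"][:,:,::-1].copy()
Rz=R.from_euler('z',B[2]).as_matrix()[:2,:2]
for t in [(-110,-75,16),(-110,75,16),(-91,-49,50),(-135,-100,21),(-135,100,21),(110,-75,16)]:
    q=proj(p,np.r_[Rz@np.array(t[:2])+B[:2],t[2]],s)[0]; print(t,q.round(1)); cv2.circle(im,tuple(int(round(a)) for a in q),2,(0,0,255),-1)
cv2.imwrite("pics/w1.png",cv2.resize(im,None,fx=1.5,fy=1.5,interpolation=cv2.INTER_CUBIC))
E
```

```text
t 2.00 pos [378.4  45.3 159.5] psi 36.0 tilt [ 0.0174 -0.01   -0.9998] gap 30.0 F [ 0.2 -0.2  0.2] j [-0.07  0.08 -0.73  0.74 -0.01  2.45]
d [  -2.4  -10.3 -119.5] dpsi -1.46
[[-2.6, 2.3, 39.8, 1.5], [-2.6, 2.4, 39.8, -0.0], [-2.6, 2.4, 39.8, -0.0], [0.0, 0.0, -0.0, -0.0], [0.0, 0.0, -0.0, -0.0]]
(-110, -75, 16) [264.7 163.8]
(-110, 75, 16) [144.5  43. ]
(-91, -49, 50) [261.5 131.9]
(-135, -100, 21) [264.6 200.2]
(-135, 100, 21) [100.7  41.2]
(110, -75, 16) [450.6 -19.4]
```

View pics/w1.png

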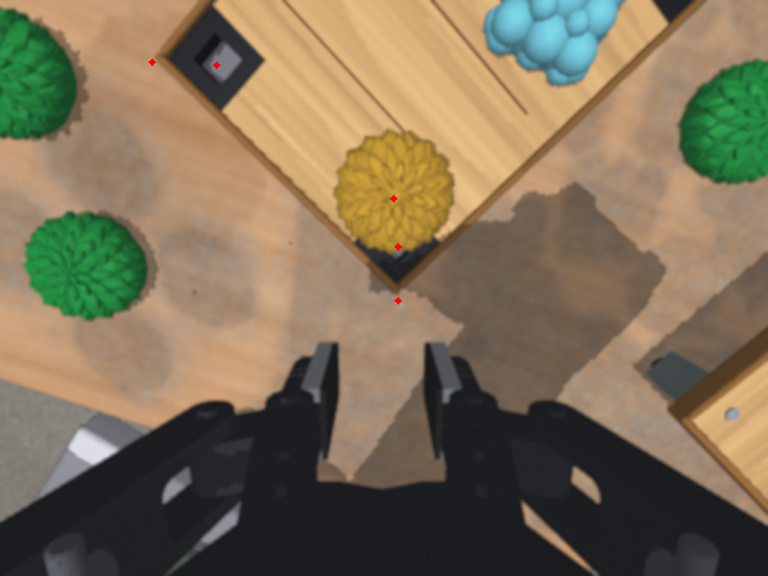

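Run:
```python
from h import *
s,p=pickle.load(open("pics/w1.pkl","rb"))
B,S=pickle.load(open("poses.pkl","rb"))
Rz=R.from_euler('z',B[2]).as_matrix()[:2,:2]
for n,c,z in [("soap",(394,190),38),("nl",(220,60),16),("cornerNR",(398,290),21),("cornerNL",(163,57),21)]:
    X=back(p,(np.array(c)+.5)/1.5-.5,z,s); print(n,X.round(1),(Rz.T@(X[:2]-B[:2])).round(1))
```

```text
soap [431.5  71.7  38. ] [-87.2 -47.1]
nl [431.6 195.7  16. ] [-106.8   75.4]
cornerNR [382.   30.9  21. ] [-129.6  -95.3]
cornerNL [413.9 220.4  21. ] [-128.2   97. ]
```

```bash
python3 plan.py 380 36 34 35 5 35
```

```text
t 2.05 pos [377.9  44.6 159.4] psi 35.9 tilt [ 0.0166 -0.0101 -0.9998] gap 30.0 F [ 0.1 -1.   0.9] j [-0.07  0.08 -0.73  0.74 -0.01  2.45]
d [   2.1   -8.6 -125.4] dpsi -0.87
[[-0.9, 2.3, 34.9, 0.9], [-0.9, 2.3, 34.9, -0.0], [-0.9, 2.3, 34.9, -0.0], [-0.5, 1.4, 20.7, -0.0], [0.0, 0.0, -0.0, -0.0]]
```

Emit:
move_arm([
  [-1, 2, 34, 1, 30],
  [-1, 2, 34, 0, 30],
  [-1, 2, 34, 0, 30],
  [-1, 2, 20, 0, 30],
  [0, 0, 0, 0, 30],
])

```text
t: 2.47
eef_pos: [388.5, 26.7, 40.0]
eef_rot: [0.957, 0.291, 0.013, 0.01]
ft_force: [0.0, -0.7, 0.0]
finger_gap: 29.9
```

```bash
python3 plan.py 380 36 34 35 5 35
```

```text
t 2.47 pos [388.5  26.7  40. ] psi 33.8 tilt [ 0.0312 -0.0124 -0.9994] gap 29.9 F [ 0.  -0.7  0. ] j [-0.11  0.3  -0.88  0.36 -0.01  2.44]
d [-8.5  9.3 -6. ] dpsi 1.15
[[-1.8, -12.5, 6.0, -1.2], [0.0, 0.0, -0.0, -0.0], [0.0, 0.0, -0.0, -0.0], [0.0, 0.0, -0.0, -0.0], [0.0, 0.0, -0.0, -0.0]]
```

Emit:
move_arm([
  [-2, -12, 3, -1, 30],
  [0, 0, 3, 0, 30],
])

```text
t: 2.63
eef_pos: [380.0, 33.4, 34.7]
eef_rot: [0.955, 0.296, 0.013, 0.01]
ft_force: [-1.2, 0.7, -0.4]
finger_gap: 30.0
```

```bash
python3 plan.py 430 74 34 35 5 10
```

```text
t 2.63 pos [380.   33.4  34.7] psi 34.5 tilt [ 0.0303 -0.0123 -0.9995] gap 30.0 F [-1.2  0.7 -0.4] j [-0.1   0.3  -0.9   0.34 -0.01  2.44]
d [50.  40.6 -0.7] dpsi 0.51
[[10.0, -0.8, 0.1, -0.5], [10.0, -0.7, 0.1, -0.0], [10.0, -0.7, 0.1, -0.0], [10.0, -0.7, 0.1, -0.0], [10.0, -0.7, 0.1, -0.0]]
```

Emit:
move_arm([
  [8, -1, 0, 0, 30],
  [8, -1, 0, 0, 30],
  [8, 0, 0, 0, 30],
  [8, 0, 0, 0, 30],
  [8, 0, 0, 0, 30],
])

```text
t: 3.05
eef_pos: [416.6, 59.2, 39.9]
eef_rot: [0.955, 0.295, 0.016, 0.012]
ft_force: [-0.4, -0.3, -0.3]
finger_gap: 30.2
```

Emit:
move_arm([
  [8, 0, 0, 0, 30],
  [8, 0, 0, 0, 30],
  [8, 0, 0, 0, 30],
])

```text
t: 3.3
eef_pos: [440.1, 75.1, 41.4]
eef_rot: [0.955, 0.296, 0.017, 0.012]
ft_force: [0.1, -1.2, 0.0]
finger_gap: 30.2
```

```bash
python3 plan.py 442 79 34 35 5 10;python3 - <<'E'
from h import *
from rig import vision,robot
s=robot.read_state();p=vision.read_camera("wrist")
im=p["color"][:,:,::-1].copy()
t=vision.read_camera("top"); im2=cv2.resize(t["color"][140:270,160:330,::-1],None,fx=3,fy=3,interpolation=cv2.INTER_CUBIC)
im2=cv2.copyMakeBorder(im2[:384],0,max(0,384-390),0,0,cv2.BORDER_CONSTANT)
im=np.hstack([im,im2]); cv2.imwrite("pics/w2.png",cv2.resize(im,(790,int(384*790/im.shape[1]))))
E
```

```text
t 3.30 pos [440.1  75.1  41.4] psi 34.5 tilt [ 0.0394 -0.0131 -0.9991] gap 30.2 F [ 0.1 -1.2  0. ] j [ 0.01  0.37 -0.74  0.42 -0.01  2.55]
d [ 1.9  3.9 -7.4] dpsi 0.53
[[3.8, -2.1, 7.4, -0.5], [0.0, 0.0, -0.0, -0.0], [0.0, 0.0, -0.0, -0.0], [0.0, 0.0, -0.0, -0.0], [0.0, 0.0, -0.0, -0.0]]
```

View pics/w2.png

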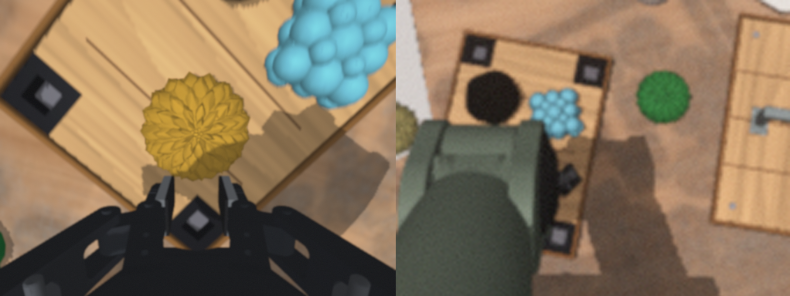

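Emit:
move_arm([
  [6, -1, 1, 0, 30],
  [0, 0, 0, 0, 30],
  [-12, 0, 0, 0, 30],
  [-25, 0, -10, 0, 30],
  [0, 0, -25, 0, 30],
])

```text
t: 3.82
eef_pos: [409.2, 59.1, 71.0]
eef_rot: [0.955, 0.297, 0.013, 0.011]
ft_force: [-1.1, -0.3, -1.5]
finger_gap: 30.3
```

```bash
python3 plan.py 420 70 180 35 5 30
```

```text
t 3.82 pos [409.2  59.1  71. ] psi 34.6 tilt [ 0.0315 -0.013  -0.9994] gap 30.3 F [-1.1 -0.3 -1.5] j [-0.03  0.27 -0.79  0.48 -0.01  2.51]
d [ 10.8  10.9 109. ] dpsi 0.40
[[4.1, -0.8, -29.7, -0.4], [4.1, -0.7, -29.7, -0.0], [4.1, -0.7, -29.7, -0.0], [2.7, -0.5, -19.9, -0.0], [0.0, 0.0, -0.0, -0.0]]
```

Emit:
move_arm([
  [0, 0, -30, 0, 50],
  [0, 0, -40, 0, 50],
  [0, 0, -40, 0, 50],
  [0, 0, -40, 0, 50],
])

```text
t: 4.15
eef_pos: [397.0, 60.4, 221.5]
eef_rot: [0.955, 0.296, 0.006, 0.008]
ft_force: [2.2, -0.2, -0.8]
finger_gap: 49.5
```

```bash
python3 plan.py 538 -250 215 82 5 36;python3 - <<'E'
from h import *
from rig import vision,robot
s=robot.read_state();p=vision.read_camera("wrist");pickle.dump((s,p),open("pics/w3.pkl","wb"))
cv2.imwrite("pics/w3.png",cv2.resize(p["color"][:,:,::-1],None,fx=1.5,fy=1.5,interpolation=cv2.INTER_CUBIC))
E
```

```text
t 4.15 pos [397.   60.4 221.5] psi 34.4 tilt [ 0.0169 -0.0113 -0.9998] gap 49.5 F [ 2.2 -0.2 -0.8] j [-0.03  0.05 -0.59  0.92 -0.01  2.52]
d [ 141.  -310.4   -6.5] dpsi 47.60
[[-6.2, 35.4, 0.7, -7.0], [-10.5, 34.4, 0.7, -7.0], [-14.6, 32.9, 0.7, -7.0], [-18.5, 30.9, 0.7, -7.0], [-22.1, 28.4, 0.7, -7.0]]
```

View pics/w3.png

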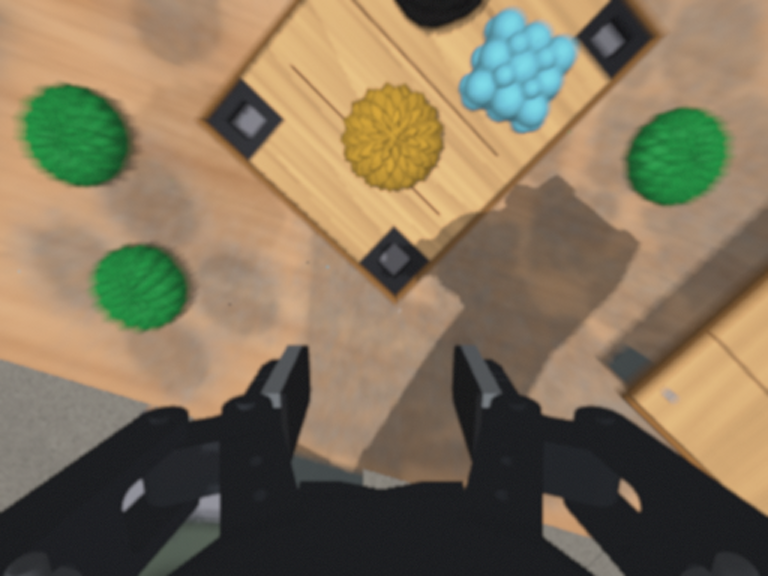

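The amber bar at (393,137) is now clear of the near right socket at (395,258). The sockets at (249,119) and (609,38) are also free. Next, the handle.

Emit:
move_arm([
  [-6, 35, 0, -7, 60],
  [-10, 34, 0, -7, 60],
  [-15, 33, 0, -7, 60],
  [-18, 31, 0, -7, 60],
  [-22, 28, 0, -7, 60],
])

```text
t: 4.62
eef_pos: [472.4, -94.2, 238.1]
eef_rot: [0.826, 0.564, 0.013, 0.014]
ft_force: [1.0, 0.8, 0.2]
finger_gap: 59.8
```

```bash
python3 plan.py 538 -250 215 82 5 33
```

```text
t 4.62 pos [472.4 -94.2 238.1] psi 68.6 tilt [ 0.0382 -0.009  -0.9992] gap 59.8 F [1.  0.8 0.2] j [-0.35  0.17 -0.4   0.96  0.    1.59]
d [  65.6 -155.8  -23.1] dpsi 13.36
[[-23.4, 22.8, 4.5, -7.0], [-26.0, 19.8, 4.5, -6.4], [-28.1, 16.8, 4.5, -0.0], [-28.1, 16.8, 4.5, -0.0], [-28.1, 16.8, 4.5, -0.0]]
```

Emit:
move_arm([
  [-23, 23, 5, -7, 60],
  [-26, 20, 5, -6, 60],
  [-28, 17, 5, 0, 60],
  [-28, 17, 5, 0, 60],
])

```text
t: 4.95
eef_pos: [527.0, -221.7, 221.0]
eef_rot: [0.753, 0.657, 0.013, 0.017]
ft_force: [0.1, 0.2, 0.8]
finger_gap: 59.9
```

```bash
python3 plan.py 541 -253 215 82 5 33
```

```text
t 4.95 pos [ 527.  -221.7  221. ] psi 82.2 tilt [ 0.0413 -0.0087 -0.9991] gap 59.9 F [0.1 0.2 0.8] j [-0.53  0.35 -0.21  0.97  0.01  1.17]
d [ 14.  -31.3  -6. ] dpsi -0.23
[[-27.6, 17.1, 5.7, 0.2], [-1.5, 1.0, 0.3, -0.0], [0.0, 0.0, -0.0, -0.0], [0.0, 0.0, -0.0, -0.0], [0.0, 0.0, -0.0, -0.0]]
```

Emit:
move_arm([
  [0, 0, 0, 0, 60],
  [0, 0, 0, 0, 60],
  [0, 0, 0, 0, 60],
])

```text
t: 5.2
eef_pos: [527.9, -228.3, 217.8]
eef_rot: [0.756, 0.654, 0.012, 0.017]
ft_force: [-0.8, 0.0, 0.8]
finger_gap: 60.2
```

```bash
python3 plan.py 541 -253 200 82 5 33;python3 - <<'E'
from h import *
from rig import vision,robot
s=robot.read_state();p=vision.read_camera("wrist");pickle.dump((s,p),open("pics/w4.pkl","wb"))
B,S=pickle.load(open("poses.pkl","rb"))
im=p["color"][:,:,::-1].copy()
Rz=R.from_euler('z',S[2]).as_matrix()[:2,:2]
for t in [(0,62,125),(0,-62,125),(135,100,77),(-135,100,77),(-135,-100,77),(135,-100,77)]:
    q=proj(p,np.r_[Rz@np.array(t[:2])+S[:2],t[2]],s)[0]; print(t,q.round(1)); cv2.circle(im,tuple(int(round(a)) for a in q),2,(0,0,255),-1)
cv2.imwrite("pics/w4.png",cv2.resize(im,None,fx=1.5,fy=1.5,interpolation=cv2.INTER_CUBIC))
E
```

```text
t 5.20 pos [ 527.9 -228.3  217.8] psi 81.8 tilt [ 0.04   -0.009  -0.9992] gap 60.2 F [-0.8  0.   0.8] j [-0.54  0.36 -0.21  0.97  0.01  1.17]
d [ 13.1 -24.7 -17.8] dpsi 0.25
[[-22.5, 16.5, 17.7, -0.2], [-0.1, 0.1, 0.1, -0.0], [0.0, 0.0, -0.0, -0.0], [0.0, 0.0, -0.0, -0.0], [0.0, 0.0, -0.0, -0.0]]
(0, 62, 125) [269.6 151.5]
(0, -62, 125) [268.2 289.7]
(135, 100, 77) [409.8 102.8]
(-135, 100, 77) [114.1 103.6]
(-135, -100, 77) [138.8 298.1]
(135, -100, 77) [384.7 290.9]
```

View pics/w4.png

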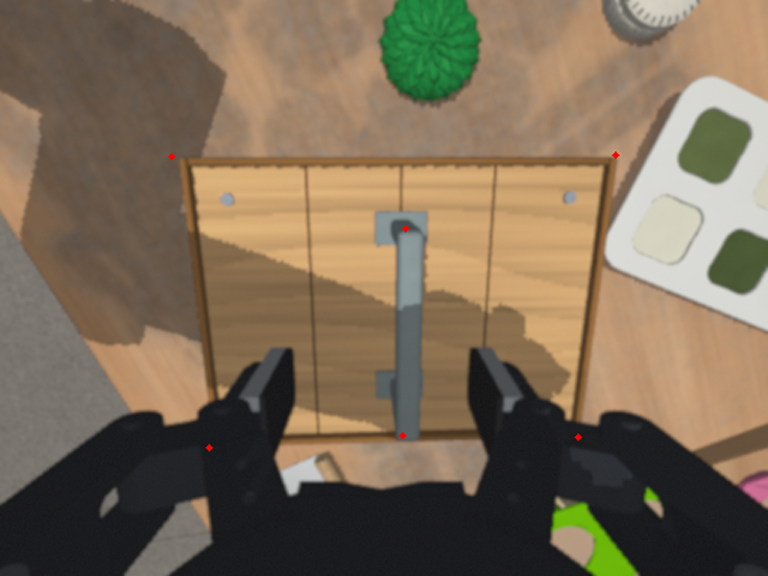

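Emit:
move_arm([
  [10, -38, 0, 0, 60],
  [0, 0, 0, 0, 60],
  [0, 0, 0, 0, 60],
])

```text
t: 5.5
eef_pos: [484.6, -205.9, 211.3]
eef_rot: [0.755, 0.656, 0.011, 0.01]
ft_force: [1.5, -1.4, 1.2]
finger_gap: 59.8
```

```bash
python3 plan.py 542 -253 200 82 1 33
```

```text
t 5.50 pos [ 484.6 -205.9  211.3] psi 82.0 tilt [ 0.029  -0.0013 -0.9996] gap 59.8 F [ 1.5 -1.4  1.2] j [-0.55  0.28 -0.33  0.93  0.01  1.16]
d [ 57.4 -47.1 -11.3] dpsi 0.03
[[-17.0, 27.9, 5.0, -0.0]]
```

Emit:
move_arm([
  [-2, 8, 0, 0, 60],
  [-2, 8, 0, 0, 60],
  [-2, 8, 0, 0, 60],
  [-2, 8, 0, 0, 60],
  [0, 0, 0, 0, 60],
])

```text
t: 5.92
eef_pos: [520.6, -217.4, 215.5]
eef_rot: [0.753, 0.657, 0.012, 0.013]
ft_force: [0.6, 0.4, 0.0]
finger_gap: 59.8
```

```bash
python3 plan.py 542 -253 200 82 1 33
```

```text
t 5.92 pos [ 520.6 -217.4  215.5] psi 82.2 tilt [ 0.0344 -0.0036 -0.9994] gap 59.8 F [0.6 0.4 0. ] j [-0.53  0.34 -0.23  0.96  0.01  1.17]
d [ 21.4 -35.6 -15.5] dpsi -0.21
[[-24.1, 19.4, 11.5, 0.2]]
```

Emit:
move_arm([
  [10, -38, 0, 0, 60],
  [10, -38, 0, 0, 60],
  [10, -38, 0, 0, 60],
  [0, 0, 0, 0, 60],
])

```text
t: 6.25
eef_pos: [412.9, -172.4, 208.5]
eef_rot: [0.753, 0.658, 0.012, 0.012]
ft_force: [-1.2, 0.7, -0.5]
finger_gap: 59.8
```

```bash
python3 plan.py 542 -253 210 82 5 6
```

```text
t 6.25 pos [ 412.9 -172.4  208.5] psi 82.3 tilt [ 0.0335 -0.0029 -0.9994] gap 59.8 F [-1.2  0.7 -0.5] j [-0.57  0.14 -0.52  0.88  0.02  1.13]
d [129.1 -80.6   1.5] dpsi -0.34
[[-2.5, 5.5, -0.1, 0.3], [-2.4, 5.5, -0.1, -0.0], [-2.4, 5.5, -0.1, -0.0], [-2.4, 5.5, -0.1, -0.0], [-2.4, 5.5, -0.1, -0.0]]
```

Emit:
move_arm([
  [0, 0, 0, 0, 60],
  [0, 0, 0, 0, 60],
])

```text
t: 6.42
eef_pos: [412.7, -172.2, 209.3]
eef_rot: [0.753, 0.658, 0.012, 0.013]
ft_force: [0.9, 0.0, -0.8]
finger_gap: 60.2
```

```bash
python3 plan.py 542 -253 210 82 1 6
```

```text
t 6.42 pos [ 412.7 -172.2  209.3] psi 82.3 tilt [ 0.0348 -0.0036 -0.9994] gap 60.2 F [ 0.9  0.  -0.8] j [-0.57  0.14 -0.52  0.88  0.02  1.13]
d [129.3 -80.8   0.7] dpsi -0.33
[[-2.5, 5.5, -0.0, 0.3]]
```

Emit:
move_arm([
  [-2, 6, 0, 0, 60],
])

```text
t: 6.5
eef_pos: [419.0, -175.2, 210.0]
eef_rot: [0.753, 0.658, 0.012, 0.013]
ft_force: [-0.1, 0.4, 0.3]
finger_gap: 59.9
```

```bash
python3 plan.py 542 -253 210 82 1 6
```

```text
t 6.50 pos [ 419.  -175.2  210. ] psi 82.3 tilt [ 0.0353 -0.004  -0.9994] gap 59.9 F [-0.1  0.4  0.3] j [-0.57  0.15 -0.51  0.88  0.02  1.14]
d [123.  -77.8   0. ] dpsi -0.34
[[-2.5, 5.5, -0.0, 0.3]]
```

Emit:
move_arm([
  [-2, 6, 0, 0, 60],
])

```text
t: 6.58
eef_pos: [426.5, -178.9, 210.8]
eef_rot: [0.753, 0.658, 0.012, 0.014]
ft_force: [0.7, 0.1, -0.4]
finger_gap: 60.2
```

```bash
python3 plan.py 542 -253 210 82 1 6
```

```text
t 6.58 pos [ 426.5 -178.9  210.8] psi 82.3 tilt [ 0.037  -0.005  -0.9993] gap 60.2 F [ 0.7  0.1 -0.4] j [-0.57  0.16 -0.49  0.89  0.02  1.14]
d [115.5 -74.1  -0.8] dpsi -0.34
[[-2.5, 5.4, 0.0, 0.3]]
```

Emit:
move_arm([
  [-2, 6, 0, 0, 60],
])

```text
t: 6.67
eef_pos: [434.1, -182.7, 211.4]
eef_rot: [0.753, 0.658, 0.013, 0.015]
ft_force: [-0.1, 0.7, 0.5]
finger_gap: 59.8
```

```bash
python3 plan.py 542 -253 210 82 1 6
```

```text
t 6.67 pos [ 434.1 -182.7  211.4] psi 82.4 tilt [ 0.0383 -0.0058 -0.9992] gap 59.8 F [-0.1  0.7  0.5] j [-0.57  0.18 -0.47  0.89  0.02  1.14]
d [107.9 -70.3  -1.4] dpsi -0.35
[[-2.6, 5.4, 0.1, 0.4]]
```

Emit:
move_arm([
  [-2, 6, 0, 0, 60],
  [-2, 6, 0, 0, 60],
  [-2, 6, 0, 0, 60],
  [-2, 6, 0, 0, 60],
])

```text
t: 7.0
eef_pos: [462.6, -196.9, 212.5]
eef_rot: [0.752, 0.658, 0.013, 0.016]
ft_force: [0.5, 0.7, -0.7]
finger_gap: 60.1
```

```bash
python3 plan.py 542 -253 210 82 1 6
```

```text
t 7.00 pos [ 462.6 -196.9  212.5] psi 82.4 tilt [ 0.0402 -0.0069 -0.9992] gap 60.1 F [ 0.5  0.7 -0.7] j [-0.56  0.23 -0.4   0.91  0.02  1.15]
d [ 79.4 -56.1  -2.5] dpsi -0.37
[[-2.8, 5.3, 0.2, 0.4]]
```

Emit:
move_arm([
  [0, 0, 0, 0, 60],
  [10, -38, 0, 0, 60],
  [0, 0, 0, 0, 60],
  [0, 0, 0, 0, 60],
])

```text
t: 7.33
eef_pos: [424.2, -180.7, 206.8]
eef_rot: [0.752, 0.658, 0.012, 0.012]
ft_force: [1.1, -1.4, 1.2]
finger_gap: 60.0
```

```bash
python3 plan.py 542 -253 210 82 1 6
```

```text
t 7.33 pos [ 424.2 -180.7  206.8] psi 82.4 tilt [ 0.0328 -0.0022 -0.9995] gap 60.0 F [ 1.1 -1.4  1.2] j [-0.57  0.17 -0.49  0.88  0.02  1.13]
d [117.8 -72.3   3.2] dpsi -0.39
[[-2.4, 5.5, -0.1, 0.4]]
```

Emit:
move_arm([
  [10, -38, 0, 0, 60],
  [0, 0, 0, 0, 60],
  [0, 0, 0, 0, 60],
])

```text
t: 7.58
eef_pos: [382.8, -162.6, 202.6]
eef_rot: [0.752, 0.659, 0.01, 0.007]
ft_force: [1.1, -0.3, -0.3]
finger_gap: 60.1
```

```bash
python3 plan.py 542 -253 210 82 1 6
```

```text
t 7.58 pos [ 382.8 -162.6  202.6] psi 82.4 tilt [ 0.0249  0.0029 -0.9997] gap 60.1 F [ 1.1 -0.3 -0.3] j [-0.59  0.09 -0.59  0.87  0.02  1.11]
d [159.2 -90.4   7.4] dpsi -0.39
[[-2.2, 5.6, -0.2, 0.4]]
```

Emit:
move_arm([
  [-10, 38, 0, 0, 60],
  [-10, 38, 0, 0, 60],
  [0, 0, 0, 0, 60],
  [0, 0, 0, 0, 60],
])

```text
t: 7.92
eef_pos: [453.4, -190.3, 201.9]
eef_rot: [0.753, 0.658, 0.009, 0.003]
ft_force: [0.5, 0.2, 0.3]
finger_gap: 59.8
```

```bash
python3 plan.py 542 -253 210 82 1 6
```

```text
t 7.92 pos [ 453.4 -190.3  201.9] psi 82.4 tilt [ 0.017   0.0077 -0.9998] gap 59.8 F [0.5 0.2 0.3] j [-0.56  0.24 -0.41  0.91  0.02  1.15]
d [ 88.6 -62.7   8.1] dpsi -0.36
[[-2.8, 5.3, -0.4, 0.4]]
```

Emit:
move_arm([
  [-20, 34, 0, 0, 60],
  [-20, 34, 0, 0, 60],
  [0, 0, 0, 0, 60],
  [0, 0, 0, 0, 60],
])

```text
t: 8.25
eef_pos: [514.7, -238.2, 200.1]
eef_rot: [0.752, 0.659, 0.008, -0.001]
ft_force: [-0.9, 0.8, 0.7]
finger_gap: 60.1
```

```bash
python3 plan.py 542 -253 200 82 3 20
```

```text
t 8.25 pos [ 514.7 -238.2  200.1] psi 82.4 tilt [ 0.0106  0.0117 -0.9999] gap 60.1 F [-0.9  0.8  0.7] j [-0.57  0.38 -0.21  0.97  0.02  1.13]
d [ 27.3 -14.8  -0.1] dpsi -0.43
[[-7.1, 18.7, 0.1, 0.4], [-3.9, 10.3, 0.0, -0.0], [0.0, 0.0, -0.0, -0.0]]
```

Emit:
move_arm([
  [-7, 30, 0, 0, 60],
  [0, 0, 0, 0, 60],
  [0, 0, 0, 0, 60],
])

```text
t: 8.5
eef_pos: [541.1, -247.6, 199.0]
eef_rot: [0.752, 0.659, 0.007, -0.004]
ft_force: [0.4, 0.3, -0.3]
finger_gap: 60.1
```

```bash
python3 plan.py 542 -253 180 82 3 20
```

```text
t 8.50 pos [ 541.1 -247.6  199. ] psi 82.4 tilt [ 0.0057  0.0147 -0.9999] gap 60.1 F [ 0.4  0.3 -0.3] j [-0.56  0.44 -0.13  1.    0.02  1.14]
d [  0.9  -5.4 -19. ] dpsi -0.40
[[-5.2, 1.6, 19.0, 0.4], [0.0, 0.0, -0.0, -0.0], [0.0, 0.0, -0.0, -0.0]]
```

Emit:
move_arm([
  [0, 0, 20, 0, 60],
  [0, 0, 20, 0, 60],
  [0, 0, 0, 0, 60],
  [0, 0, 0, 0, 60],
])

```text
t: 8.83
eef_pos: [539.6, -245.5, 161.2]
eef_rot: [0.752, 0.659, 0.007, -0.002]
ft_force: [0.5, 0.8, 0.0]
finger_gap: 60.1
```

```bash
python3 plan.py 542 -253 150 82 3 20
```

```text
t 8.83 pos [ 539.6 -245.5  161.2] psi 82.4 tilt [ 0.0084  0.0129 -0.9999] gap 60.1 F [0.5 0.8 0. ] j [-0.56  0.46 -0.19  0.91  0.02  1.14]
d [  2.4  -7.5 -11.2] dpsi -0.44
[[-7.1, 3.4, 11.2, 0.4], [0.0, 0.0, -0.0, -0.0], [0.0, 0.0, -0.0, -0.0]]
```

Emit:
move_arm([
  [-4, 2, 16, 0, 60],
  [-4, 2, 16, 0, 60],
  [0, 0, 0, 0, 60],
  [0, 0, 0, 0, 60],
])

```text
t: 9.17
eef_pos: [542.7, -253.4, 134.6]
eef_rot: [0.752, 0.659, 0.008, 0.0]
ft_force: [1.1, 0.8, 0.1]
finger_gap: 59.7
```

```bash
python3 plan.py 542 -253 115 82 3 20;python3 - <<'E'
from h import *
from rig import vision,robot
s=robot.read_state();p=vision.read_camera("wrist");pickle.dump((s,p),open("pics/w5.pkl","wb"))
cv2.imwrite("pics/w5.png",cv2.resize(p["color"][:,:,::-1],None,fx=1.2,fy=1.2,interpolation=cv2.INTER_CUBIC))
E
```

```text
t 9.17 pos [ 542.7 -253.4  134.6] psi 82.5 tilt [ 0.0129  0.0102 -0.9999] gap 59.7 F [1.1 0.8 0.1] j [-0.57  0.5  -0.22  0.85  0.02  1.13]
d [ -0.7   0.4 -19.6] dpsi -0.48
[[0.3, -0.7, 19.6, 0.5], [0.0, 0.0, -0.0, -0.0], [0.0, 0.0, -0.0, -0.0]]
```

View pics/w5.png

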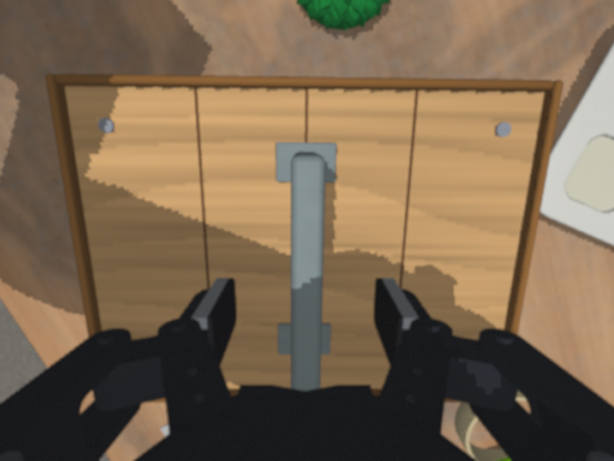

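Emit:
move_arm([
  [0, -1, 9, 0, 60],
  [0, 0, 9, 0, 60],
  [0, 0, 0, 0, 60],
])

```text
t: 9.47
eef_pos: [543.1, -253.5, 119.1]
eef_rot: [0.752, 0.659, 0.009, 0.003]
ft_force: [-0.5, 0.8, -0.7]
finger_gap: 60.3
```

```bash
python3 plan.py 542 -253 115 82 3 20
```

```text
t 9.47 pos [ 543.1 -253.5  119.1] psi 82.5 tilt [ 0.0173  0.0075 -0.9998] gap 60.3 F [-0.5  0.8 -0.7] j [-0.57  0.51 -0.24  0.81  0.02  1.13]
d [-1.1  0.5 -4.1] dpsi -0.50
[[0.4, -1.2, 4.1, 0.5], [0.0, 0.0, -0.0, -0.0], [0.0, 0.0, -0.0, -0.0]]
```

Emit:
move_arm([
  [0, -1, 5, 0, 60],
  [0, 0, 0, 0, 60],
  [0, 0, 0, 0, 14],
  [0, 0, 0, 0, 10],
  [0, 0, 0, 0, 10],
], newtons=40)

```text
t: 9.88
eef_pos: [542.0, -252.9, 113.5]
eef_rot: [0.752, 0.659, 0.009, 0.003]
ft_force: [-0.0, 0.5, 0.4]
finger_gap: 24.0
```

Emit:
move_arm([
  [0, 0, 0, 0, 10],
  [0, 0, 0, 0, 10],
  [0, 0, 0, 0, 10],
])

```text
t: 10.13
eef_pos: [542.5, -253.0, 113.8]
eef_rot: [0.752, 0.659, 0.009, 0.003]
ft_force: [0.5, 0.3, -0.9]
finger_gap: 13.3
```

```bash
python3 plan.py 542 -253 115 82 3 20; python3 -c "
from rig import robot;print(robot.read_state()['wrist_torque'])"
```

```text
t 10.13 pos [ 542.5 -253.   113.8] psi 82.5 tilt [ 0.0178  0.0078 -0.9998] gap 13.3 F [ 0.5  0.3 -0.9] j [-0.57  0.51 -0.25  0.8   0.02  1.13]
d [-0.5 -0.   1.2] dpsi -0.47
[[-0.1, -0.5, -1.2, 0.5], [0.0, 0.0, -0.0, -0.0], [0.0, 0.0, -0.0, -0.0]]
[ 0.04271796  0.04658741 -0.22266372]
```

Emit:
move_arm([
  [0, 0, -15, 0, 10],
  [0, 0, -15, 0, 10],
  [0, 0, 0, 0, 10],
  [0, 0, 0, 0, 10],
], newtons=70)

```text
t: 10.47
eef_pos: [538.1, -251.0, 139.5]
eef_rot: [0.752, 0.659, 0.007, -0.002]
ft_force: [-1.1, 1.3, -5.8]
finger_gap: 13.1
```

```bash
python3 plan.py 542 -253 205 81 3 20; python3 -c "
from rig import robot,vision;print(robot.read_state()['wrist_torque'])
import cv2;p=vision.read_camera('scene');cv2.imwrite('pics/s6.png',cv2.resize(p['color'][110:260,180:380,::-1],None,fx=4,fy=4,interpolation=cv2.INTER_CUBIC))"
```

```text
t 10.47 pos [ 538.1 -251.   139.5] psi 82.5 tilt [ 0.0083  0.0133 -0.9999] gap 13.1 F [-1.1  1.3 -5.8] j [-0.57  0.49 -0.22  0.87  0.02  1.13]
d [ 3.9 -2.  65.5] dpsi -1.50
[[-0.4, 1.3, -20.0, 1.5], [-0.4, 1.3, -20.0, -0.0], [-0.4, 1.3, -20.0, -0.0]]
[-0.00285673  0.05966145  0.01299943]
```

View pics/s6.png

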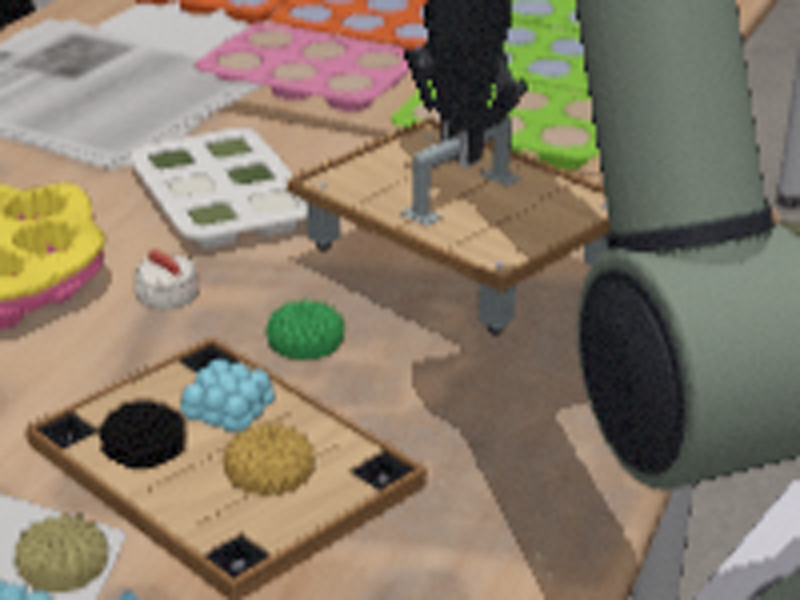

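```bash
python3 -c "
from h import *
from rig import robot,vision
p=vision.read_camera('top');pickle.dump(p,open('pics/t7.pkl','wb'));crop(p,160,140,290,260,6,'pics/t7.png')
p=vision.read_camera('scene');pickle.dump(p,open('pics/s7.pkl','wb'));crop(p,180,185,300,265,6.5,'pics/s7.png')"
```

```text
(no output)
```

View pics/t7.png

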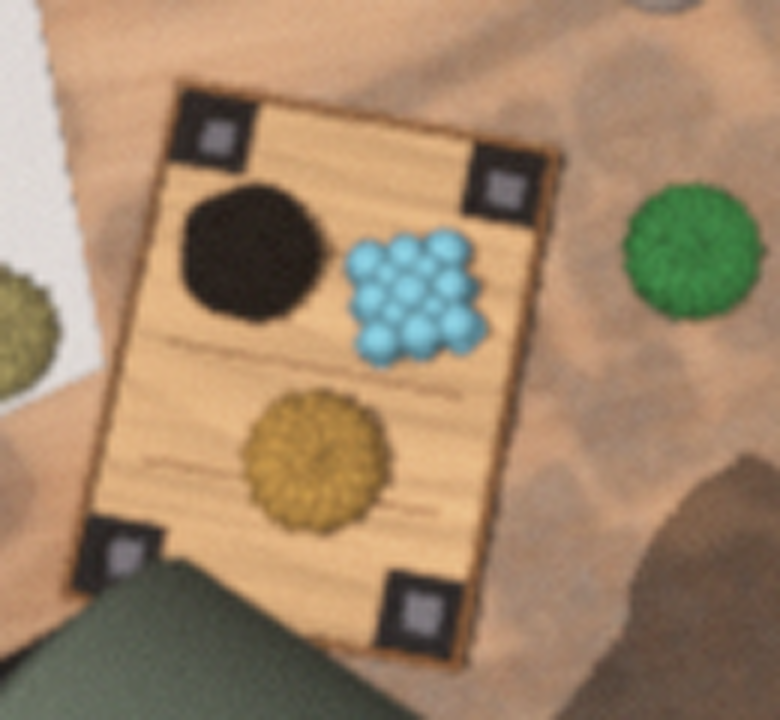

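View pics/s7.png

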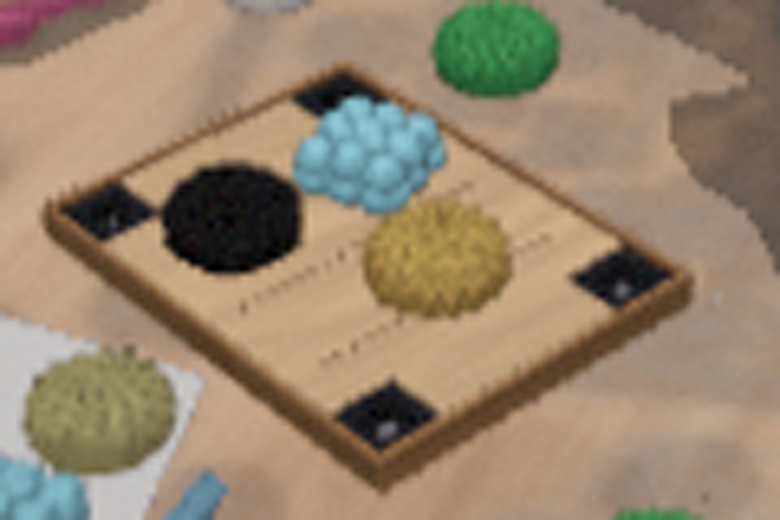

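```bash
cat > fitb.py <<'E'
from h import *
from scipy.optimize import least_squares
def W(v,m): 
    m=np.atleast_2d(np.array(m,float)); return np.c_[m[:,:2]@R.from_euler('z',v[2]).as_matrix()[:2,:2].T+v[:2],m[:,2]]
def px(a,f,o): return (np.array(a,float)+.5)/f-.5+np.array(o)
def fit(obs,x0=(525,104,-.16)):
    def r(v): return np.concatenate([(proj(p,W(v,m),s)-u).ravel()*w for p,s,m,u,w in obs])
    q=least_squares(r,x0); return q.x,[ (proj(p,W(q.x,m),s)-u).round(1).tolist() for p,s,m,u,w in obs]
F=lambda z:np.array([(110,75,z),(110,-75,z),(-110,-75,z),(-110,75,z)],float)
if __name__=="__main__":
    t=pickle.load(open("pics/t7.pkl","rb")); sc=pickle.load(open("pics/s7.pkl","rb")); s3,w=pickle.load(open("pics/w3.pkl","rb"))
    ot=(t,None,F(8),px([(217,137),(507,188),(424,612),(127,556)],6,(160,140)),1.)
    # scene: pad quads centres (nl, nr): corners
    osn=(sc,None,np.array([(-110,-75,16),(-110,75,16),(-90,-55,16),(-90,55,16),(90,55,16)],float),px([(622,276),(387,417),(572,277),(392,380),(155,212)],6.5,(180,185)),1.)
    ow=(w,s3,F(8)[1:],px([(609,38),(395,258),(249,119)],1.5,(0,0)),.6)
    for o in ([ot],[osn],[ow],[ot,osn,ow]): print(fit(o))
E
python3 fitb.py
```

```text
(array([ 5.26359854e+02,  1.05764212e+02, -1.60416114e-01]), [[[0.3, -0.2], [-0.2, -0.2], [-0.0, 0.0], [-0.1, 0.3]]])
(array([ 5.26023421e+02,  1.07448910e+02, -1.51648348e-01]), [[[-0.1, 0.1], [0.2, 0.1], [-1.3, -0.1], [0.1, -0.3], [1.0, 0.5]]])
(array([ 5.30020934e+02,  1.05623893e+02, -1.62994816e-01]), [[[-2.2, 0.8], [0.2, -1.7], [2.0, 0.2]]])
(array([ 5.28252969e+02,  1.05873720e+02, -1.58735299e-01]), [[[0.2, -0.8], [-0.3, -0.8], [0.0, -0.6], [-0.0, -0.3]], [[-0.4, -0.2], [-0.4, -0.4], [-1.6, -0.5], [-0.3, -0.8], [0.9, -0.1]], [[-3.5, 1.6], [-0.3, -0.6], [1.2, 1.9]]])
```

Emit:
move_arm([
  [0, 0, -22, 0, 10],
  [0, 0, -22, 0, 10],
  [0, 0, -15, 0, 10],
  [0, 0, 0, 1, 10],
], newtons=90)

```text
t: 10.95
eef_pos: [534.4, -249.8, 193.8]
eef_rot: [0.758, 0.652, 0.006, -0.008]
ft_force: [1.7, -0.4, -6.4]
finger_gap: 12.8
```

```bash
python3 plan.py 527 106 205 80.8 5 25
```

```text
t 10.95 pos [ 534.4 -249.8  193.8] psi 81.5 tilt [-0.0016  0.0196 -0.9998] gap 12.8 F [ 1.7 -0.4 -6.4] j [-0.57  0.44 -0.14  1.    0.02  1.15]
d [ -7.4 355.8  11.2] dpsi -0.66
[[24.6, -4.2, -0.8, 0.7], [24.6, -4.5, -0.8, -0.0], [24.6, -4.5, -0.8, -0.0], [24.6, -4.5, -0.8, -0.0], [24.6, -4.5, -0.8, -0.0]]
```

Emit:
move_arm([
  [25, -4, -2, 1, 10],
  [25, -4, -2, 0, 10],
  [25, -4, -2, 0, 10],
  [25, -4, -2, 0, 10],
  [25, -4, -2, 0, 10],
])

```text
t: 11.37
eef_pos: [534.1, -125.2, 199.4]
eef_rot: [0.769, 0.64, 0.003, -0.008]
ft_force: [0.4, -0.3, -6.9]
finger_gap: 12.1
```

```bash
python3 plan.py 527 106 205 80.8 5 25
```

```text
t 11.37 pos [ 534.1 -125.2  199.4] psi 79.5 tilt [-0.0057  0.0172 -0.9998] gap 12.1 F [ 0.4 -0.3 -6.9] j [-0.37  0.36 -0.25  0.97  0.01  1.38]
d [ -7.1 231.2   5.6] dpsi 1.26
[[24.4, -5.3, -0.6, -1.3], [24.5, -4.8, -0.6, -0.0], [24.5, -4.8, -0.6, -0.0], [24.5, -4.8, -0.6, -0.0], [24.5, -4.8, -0.6, -0.0]]
```

Emit:
move_arm([
  [25, -5, -1, 0, 10],
  [25, -5, -1, 0, 10],
  [25, -5, -1, 0, 10],
  [25, -5, -1, 0, 10],
  [25, -5, -1, 0, 10],
])

```text
t: 11.78
eef_pos: [528.6, 8.9, 199.1]
eef_rot: [0.77, 0.638, 0.001, -0.012]
ft_force: [1.0, 0.3, -6.6]
finger_gap: 12.3
```

```bash
python3 plan.py 527 106 205 80.8 5 25
```

```text
t 11.78 pos [528.6   8.9 199.1] psi 79.2 tilt [-0.0138  0.0193 -0.9997] gap 12.3 F [ 1.   0.3 -6.6] j [-0.13  0.33 -0.3   0.96  0.02  1.63]
d [-1.6 97.1  5.9] dpsi 1.58
[[24.4, -5.1, -1.5, -1.6], [24.6, -4.4, -1.5, -0.0], [24.6, -4.4, -1.5, -0.0], [21.9, -3.9, -1.4, -0.0], [0.0, 0.0, -0.0, -0.0]]
```

Emit:
move_arm([
  [24, -5, -1, 0, 10],
  [24, -5, -1, 0, 10],
  [24, -4, -1, 0, 10],
  [10, -2, 0, 0, 10],
  [0, 0, 0, -1, 10],
])

```text
t: 12.2
eef_pos: [523.8, 101.8, 196.5]
eef_rot: [0.764, 0.645, -0.001, -0.016]
ft_force: [-0.1, -0.4, -7.2]
finger_gap: 12.5
```

```bash
python3 plan.py 527 106 205 80.8 5 25
```

```text
t 12.20 pos [523.8 101.8 196.5] psi 80.4 tilt [-0.0224  0.0226 -0.9995] gap 12.5 F [-0.1 -0.4 -7.2] j [ 0.04  0.34 -0.28  0.97  0.02  1.78]
d [3.2 4.2 8.5] dpsi 0.40
[[4.7, 2.5, -8.5, -0.4], [0.0, 0.0, -0.0, -0.0], [0.0, 0.0, -0.0, -0.0], [0.0, 0.0, -0.0, -0.0], [0.0, 0.0, -0.0, -0.0]]
```

```bash
python3 -c "
from h import *
from rig import robot,vision
s=robot.read_state()
p=vision.read_camera('scene');pickle.dump((s,p),open('pics/s8.pkl','wb'));crop(p,170,120,320,270,4,'pics/s8.png')
p=vision.read_camera('top');crop(p,150,120,300,270,4,'pics/t8.png')"
```

```text
(no output)
```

View pics/s8.png

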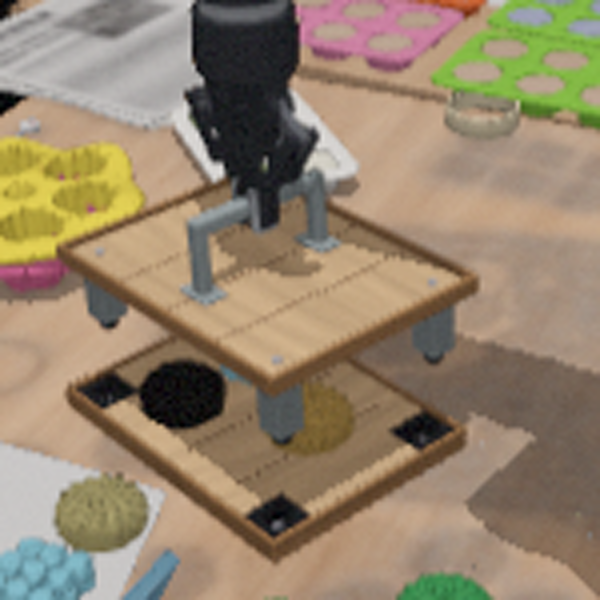

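View pics/t8.png

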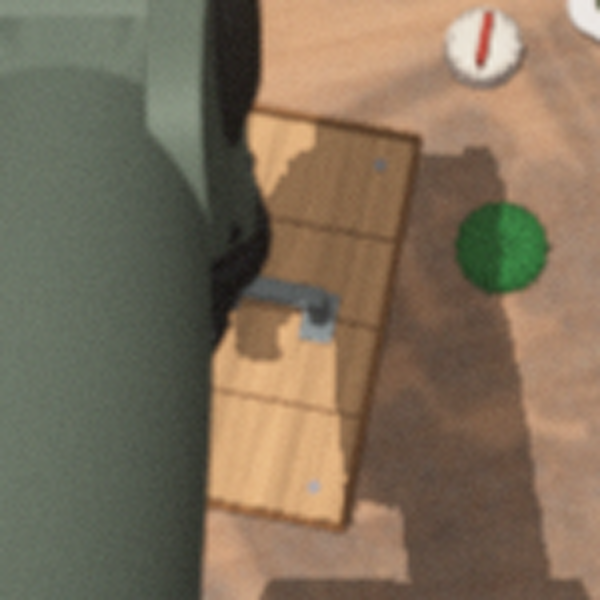

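Emit:
move_arm([
  [2, 1, 7, 0, 10],
  [2, 1, 7, 0, 10],
  [0, 0, 7, 0, 10],
  [0, 0, 7, 0, 10],
  [0, 0, 0, 0, 10],
])

```text
t: 12.72
eef_pos: [526.3, 99.4, 164.1]
eef_rot: [0.767, 0.642, -0.003, -0.015]
ft_force: [-1.3, 0.0, -7.4]
finger_gap: 12.2
```

```bash
python3 plan.py 527 106 142 80.8 5 8
```

```text
t 12.72 pos [526.3  99.4 164.1] psi 79.9 tilt [-0.0236  0.0185 -0.9995] gap 12.2 F [-1.3  0.  -7.4] j [ 0.04  0.38 -0.32  0.89  0.02  1.79]
d [  0.7   6.6 -22.1] dpsi 0.92
[[2.3, -0.2, 7.7, -0.9], [2.3, -0.1, 7.7, -0.0], [2.0, -0.1, 6.8, -0.0], [0.0, 0.0, -0.0, -0.0], [0.0, 0.0, -0.0, -0.0]]
```

Emit:
move_arm([
  [4, 0, 6, -1, 10],
  [3, 0, 6, 0, 10],
  [2, 0, 5, 0, 10],
  [0, 0, 0, 0, 10],
  [0, 0, 0, 0, 10],
])

```text
t: 13.13
eef_pos: [527.1, 108.5, 144.4]
eef_rot: [0.761, 0.649, -0.004, -0.015]
ft_force: [0.1, 0.9, -7.0]
finger_gap: 12.6
```

```bash
python3 plan.py 527 106 142 80.8 5 8; python3 -c "
from h import *
from rig import robot,vision
s=robot.read_state()
p=vision.read_camera('scene');pickle.dump((s,p),open('pics/s9.pkl','wb'));crop(p,175,150,310,270,5.5,'pics/s9.png')
p=vision.read_camera('wrist');pickle.dump((s,p),open('pics/w9.pkl','wb'));cv2.imwrite('pics/w9.png',cv2.resize(p['color'][:,:,::-1],None,fx=1.5,fy=1.5))
p=vision.read_camera('top');pickle.dump((s,p),open('pics/t9.pkl','wb'));crop(p,150,120,300,270,4,'pics/t9.png')"
```

```text
t 13.13 pos [527.1 108.5 144.4] psi 80.9 tilt [-0.0252  0.0184 -0.9995] gap 12.6 F [ 0.1  0.9 -7. ] j [ 0.05  0.4  -0.34  0.85  0.02  1.78]
d [-0.1 -2.5 -2.4] dpsi -0.08
[[-2.5, 0.2, 2.4, 0.1], [0.0, 0.0, -0.0, -0.0], [0.0, 0.0, -0.0, -0.0], [0.0, 0.0, -0.0, -0.0], [0.0, 0.0, -0.0, -0.0]]
```

View pics/s9.png

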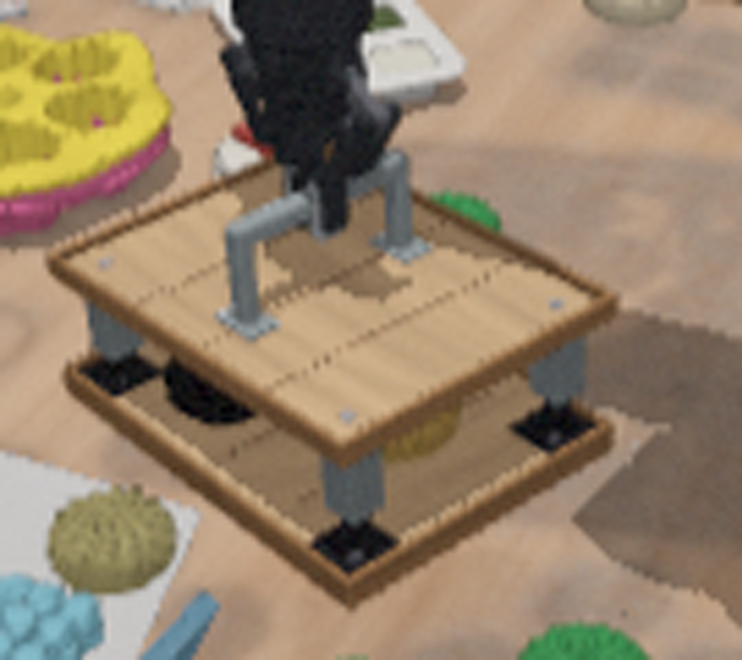

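View pics/w9.png

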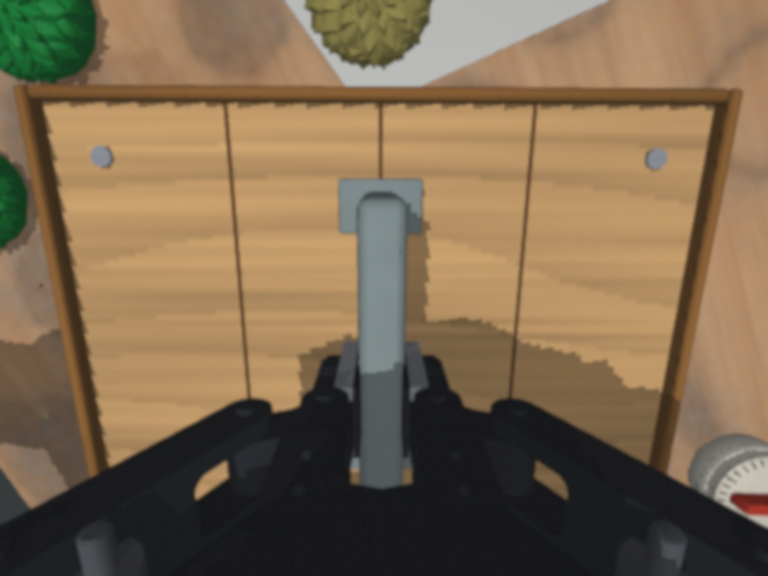

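```bash
cat > fits.py <<'E'
from fitb import *
def W6(v,m): return R.from_rotvec(v[3:]).apply(np.array(m,float))+v[:3]
def fit6(obs,x0):
    def r(v): return np.concatenate([(proj(p,W6(v,m),s)-u).ravel()*w for p,s,m,u,w in obs])
    q=least_squares(r,x0,loss="soft_l1"); return q.x,[ (proj(p,W6(q.x,m),s)-u).round(1).tolist() for p,s,m,u,w in obs]
def rep(v):
    M=R.from_rotvec(v[3:]).as_matrix(); n=M[:,2]; yaw=np.arctan2(M[1,0],M[0,0])
    print("lugcentre",v[:3].round(1),"yaw %.2f deg"%np.degrees(yaw),"normal",n.round(4))
    for c in [(110,75,0),(110,-75,0),(-110,-75,0),(-110,75,0)]: print("  lug",c[:2],W6(v,[c])[0].round(1))
if __name__=="__main__":
    s,sc=pickle.load(open("pics/s9.pkl","rb")); s,w=pickle.load(open("pics/w9.pkl","rb"))
    os_=(sc,None,[(110,75,69),(-110,75,69),(-110,-75,69),(135,100,77),(-135,100,77),(-135,-100,77)],px([(106,263),(347,415),(556,303),(50,256),(345,447),(620,296)],5.5,(175,150)),1.)
    ow=(w,s,[(-110,75,69),(110,75,69),(-135,100,77),(135,100,77)],px([(101,156),(656,158),(18,87),(740,91)],1.5,(0,0)),.7)
    for o in([os_],[ow],[os_,ow]):
        v,r=fit6(o,[527,106,30,0,0,-.16]); rep(v); print(r)
E
python3 fits.py
```

```text
lugcentre [525.8 102.7  24.6] yaw -9.18 deg normal [ 0.0351 -0.0126  0.9993]
  lug (110, 75) [646.3 159.2  21. ]
  lug (110, -75) [622.4  11.2  20. ]
  lug (-110, -75) [405.3  46.2  28.1]
  lug (-110, 75) [429.3 194.3  29.1]
[[[0.5, 0.3], [0.6, 0.4], [-0.0, 0.5], [-0.5, -0.4], [-0.4, -0.3], [-0.2, -0.5]]]
lugcentre [521.2  95.6  45.8] yaw -9.40 deg normal [0.0508 0.1718 0.9838]
  lug (110, 75) [641.4 150.6  30. ]
  lug (110, -75) [617.9   4.8  56.6]
  lug (-110, -75) [400.9  40.7  61.6]
  lug (-110, 75) [424.4 186.5  34.9]
[[[0.2, 1.5], [-0.1, 2.1], [0.1, -1.4], [-0.1, -1.7]]]
lugcentre [522.8 106.2  28.8] yaw -9.32 deg normal [0.0334 0.005  0.9994]
  lug (110, 75) [643.4 162.4  24.5]
  lug (110, -75) [619.2  14.4  26.1]
  lug (-110, -75) [402.2  50.   33.1]
  lug (-110, 75) [426.5 198.   31.6]
[[[0.1, 0.3], [0.2, 1.0], [-0.1, 0.2], [-1.0, -0.3], [-0.9, 0.4], [-0.2, -0.9]], [[3.9, 1.4], [-3.0, 1.6], [-1.5, -0.7], [0.9, -0.8]]]
```

Emit:
move_arm([
  [0, 0, -12, 0, 10],
  [0, 0, 0, 0, 10],
])

```text
t: 13.45
eef_pos: [527.8, 108.1, 157.4]
eef_rot: [0.761, 0.649, -0.003, -0.015]
ft_force: [1.1, 0.3, -5.7]
finger_gap: 12.4
```

```bash
python3 plan.py 527 106 142 80.8 1 8
```

```text
t 13.45 pos [527.8 108.1 157.4] psi 80.9 tilt [-0.0241  0.0184 -0.9995] gap 12.4 F [ 1.1  0.3 -5.7] j [ 0.05  0.39 -0.32  0.88  0.02  1.78]
d [ -0.8  -2.1 -15.4] dpsi -0.07
[[-1.2, -0.3, 7.9, 0.1]]
```

Emit:
move_arm([
  [0, 5, 0, 0, 10],
  [0, 5, 0, 0, 10],
  [0, 5, 0, 0, 10],
  [0, 5, 0, 0, 10],
  [0, 0, 0, 0, 10],
])

```text
t: 13.87
eef_pos: [550.5, 104.4, 156.7]
eef_rot: [0.761, 0.648, -0.002, -0.014]
ft_force: [0.3, 0.9, -6.3]
finger_gap: 12.4
```

```bash
python3 plan.py 527 106 142 80.8 1 8
```

```text
t 13.87 pos [550.5 104.4 156.7] psi 80.9 tilt [-0.0217  0.0182 -0.9996] gap 12.4 F [ 0.3  0.9 -6.3] j [ 0.05  0.43 -0.27  0.9   0.02  1.78]
d [-23.5   1.6 -14.7] dpsi -0.05
[[-0.6, -6.7, 4.2, 0.1]]
```

Emit:
move_arm([
  [0, -5, 0, 0, 10],
  [0, -5, 0, 0, 10],
  [0, -5, 0, 0, 10],
  [0, -5, 0, 0, 10],
  [0, 0, 0, 0, 10],
])

```text
t: 14.28
eef_pos: [527.5, 107.8, 155.8]
eef_rot: [0.761, 0.648, -0.004, -0.015]
ft_force: [-0.4, 0.0, -6.6]
finger_gap: 12.2
```

```bash
python3 plan.py 527 106 142 80.8 1 8
```

```text
t 14.28 pos [527.5 107.8 155.8] psi 80.8 tilt [-0.0255  0.0184 -0.9995] gap 12.2 F [-0.4  0.  -6.6] j [ 0.05  0.39 -0.32  0.88  0.02  1.78]
d [ -0.5  -1.8 -13.8] dpsi -0.03
[[-1.1, -0.1, 7.9, 0.0]]
```

```bash
cat > c.py <<'E'
from fits import *
s,sc=pickle.load(open("pics/s9.pkl","rb"))
m=[(110,75,69),(-110,75,69),(-110,-75,69),(135,100,77),(-135,100,77),(-135,-100,77)]
u=px([(106,263),(347,415),(556,303),(50,256),(345,447),(620,296)],5.5,(175,150))
Tz=R.from_quat(s["eef_rot"]).as_matrix()[:,2]
h=s["eef_pos"]-11*Tz
print("handle by tool",h)
def r(v): return np.concatenate([(proj(sc,W6(v,m))-u).ravel(), [(W6(v,[(0,0,125)])[0,2]-h[2])/.5*1]])
q=least_squares(r,[527,106,30,0,0,-.16]).x; rep(q); print("handle",W6(q,[(0,0,125)]))
# tool-only: tray aligned to tool, centre on TCP
Mt=R.from_quat(s["eef_rot"]).as_matrix(); M=np.c_[Mt[:,1],Mt[:,0],-Mt[:,2]]
v=np.r_[h-125*M[:,2],R.from_matrix(M).as_rotvec()]; rep(v)
E
python3 c.py
```

```text
handle by tool [527.42672968 108.28489827 155.37050107]
lugcentre [519.5 109.   30.5] yaw -9.41 deg normal [ 0.0399 -0.0142  0.9991]
  lug (110, 75) [640.2 165.   26.4]
  lug (110, -75) [615.6  17.1  25.3]
  lug (-110, -75) [398.8  53.   34.5]
  lug (-110, 75) [423.3 201.   35.6]
handle [[524.47780686 107.23931292 155.34728239]]
lugcentre [524.3 110.6  30.4] yaw -9.10 deg normal [ 0.0252 -0.0184  0.9995]
  lug (110, 75) [644.7 167.2  28.4]
  lug (110, -75) [621.   19.2  26.3]
  lug (-110, -75) [403.8  53.9  32.4]
  lug (-110, 75) [427.6 202.   34.6]
```

```bash
cat >> c.py <<'E'
s,w=pickle.load(open("pics/w9.pkl","rb"))
mm=[(-110,75,69),(110,75,69),(-135,100,77),(135,100,77),(0,62,132)]
print(proj(w,W6(v,mm),s)*1.5+.25)
t9=pickle.load(open("pics/t9.pkl","rb"))[1]
print("top pred corners fr,nr, screws fr nr",((proj(t9,W6(v,[(135,-100,77),(-135,-100,77),(110,-75,69),(-110,-75,69)]))-[150,120]+.5)*4-.5).round(1))
sc=pickle.load(open("pics/s9.pkl","rb"))[1]
print("scene resid",(proj(sc,W6(v,m))-u).round(1).tolist())
E
python3 c.py|tail -14
```

```text
lug (110, 75) [644.7 167.2  28.4]
  lug (110, -75) [621.   19.2  26.3]
  lug (-110, -75) [403.8  53.9  32.4]
  lug (-110, 75) [427.6 202.   34.6]
[[101.46425841 151.22700246]
 [659.11574438 151.28630799]
 [  6.55891986  77.37213153]
 [753.49862779  77.69971295]
 [380.97008557 191.3773049 ]]
top pred corners fr,nr, screws fr nr [[410.2 144.6]
 [338.2 523.9]
 [369.1 174.9]
 [309.2 481.2]]
scene resid [[-1.0, -0.4], [-0.6, 0.5], [-0.8, 0.6], [-2.1, -1.2], [-1.5, -0.2], [-0.9, -0.3]]
```

View pics/t9.png

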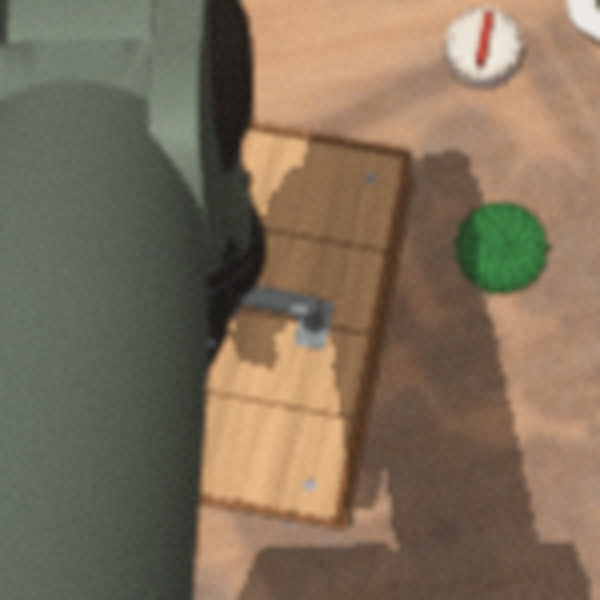

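Emit:
move_arm([
  [-1, 3, 5, 0, 10],
  [-1, 1, 5, 0, 10],
  [0, 0, 5, 0, 10],
  [0, 0, 3, 0, 10],
  [0, 0, 0, 0, 10],
])

```text
t: 14.7
eef_pos: [530.7, 105.4, 136.2]
eef_rot: [0.761, 0.649, -0.003, -0.015]
ft_force: [-0.2, -0.4, -6.9]
finger_gap: 12.2
```

```bash
python3 plan.py 531.6 106.5 136 80.8 3 8; python3 -c "
from h import *
from rig import robot,vision
s=robot.read_state()
p=vision.read_camera('scene');pickle.dump((s,p),open('pics/s10.pkl','wb'));crop(p,175,170,310,270,5.8,'pics/s10.png')"
```

```text
t 14.70 pos [530.7 105.4 136.2] psi 80.9 tilt [-0.0243  0.0182 -0.9995] gap 12.2 F [-0.2 -0.4 -6.9] j [ 0.05  0.42 -0.34  0.84  0.02  1.78]
d [ 0.9  1.1 -0.2] dpsi -0.06
[[1.2, 0.8, 0.2, 0.1], [0.0, 0.0, -0.0, -0.0], [0.0, 0.0, -0.0, -0.0]]
```

View pics/s10.png

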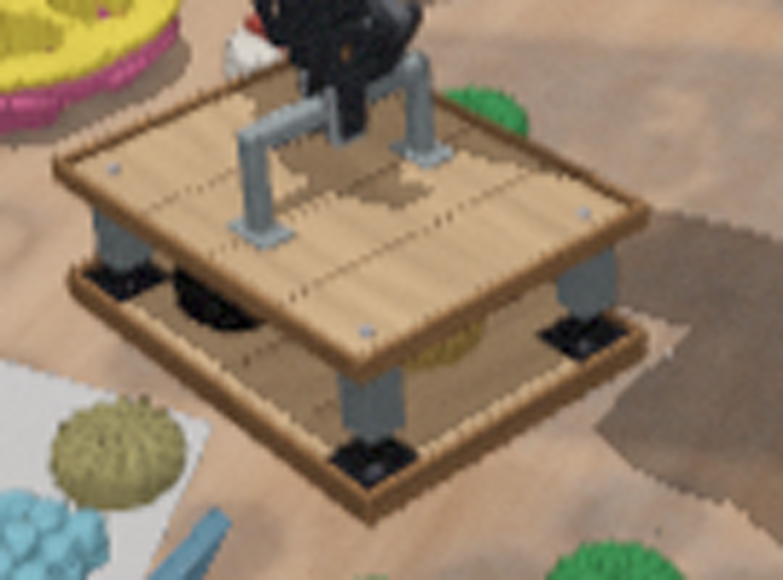

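Emit:
move_arm([
  [1, 1, 2, 0, 10],
  [0, 0, 2, 0, 10],
  [0, 0, 2, 0, 10],
  [0, 0, 0, 0, 10],
], newtons=25)

```text
t: 15.08
eef_pos: [532.3, 106.5, 129.7]
eef_rot: [0.761, 0.648, -0.003, -0.015]
ft_force: [-0.2, -0.5, -7.0]
finger_gap: 12.3
```

```bash
python3 plan.py 531.6 106.5 130 80.8 1 8;python3 -c "
from rig import robot;print(robot.read_state()['wrist_torque'])"
```

```text
t 15.08 pos [532.3 106.5 129.7] psi 80.9 tilt [-0.0239  0.0183 -0.9995] gap 12.3 F [-0.2 -0.5 -7. ] j [ 0.05  0.43 -0.35  0.82  0.02  1.78]
d [-0.7  0.   0.3] dpsi -0.05
[[-0.1, -0.7, -0.3, 0.1]]
[-0.06624753 -0.0571127   0.03710184]
```

Emit:
move_arm([
  [0, -1, 2, 0, 10],
  [0, 0, 2, 0, 10],
  [0, 0, 0, 0, 10],
])

```text
t: 15.33
eef_pos: [531.3, 106.8, 125.5]
eef_rot: [0.761, 0.648, -0.003, -0.015]
ft_force: [0.0, -0.1, -7.4]
finger_gap: 12.8
```

```bash
python3 plan.py 531.6 106.5 130 80.8 1 8;python3 -c "
from h import *
from rig import robot,vision
s=robot.read_state();print(s['wrist_torque'])
p=vision.read_camera('scene');pickle.dump((s,p),open('pics/s11.pkl','wb'));crop(p,175,170,310,270,5.8,'pics/s11.png')"
```

```text
t 15.33 pos [531.3 106.8 125.5] psi 80.9 tilt [-0.0236  0.0183 -0.9996] gap 12.8 F [ 0.  -0.1 -7.4] j [ 0.05  0.43 -0.35  0.81  0.02  1.78]
d [ 0.3 -0.3  4.5] dpsi -0.06
[[-0.2, 0.3, -4.5, 0.1]]
[-0.03212943 -0.10182964 -0.03219618]
```

View pics/s11.png

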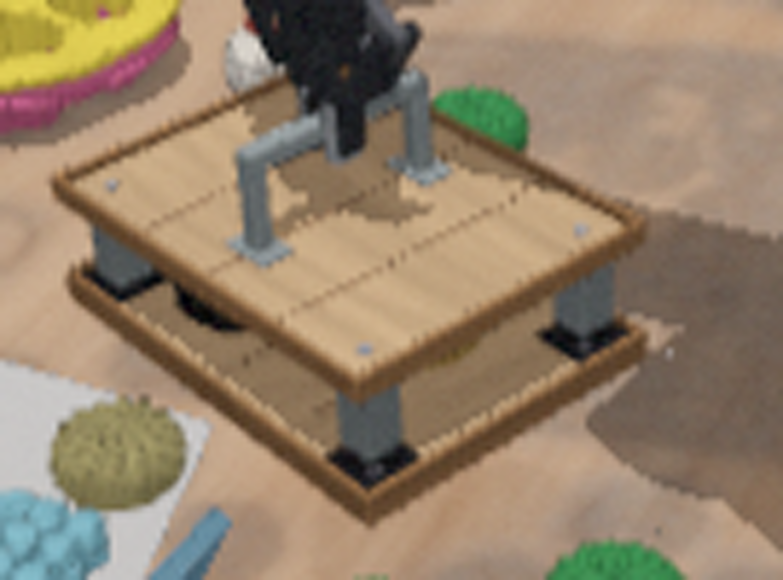

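Emit:
move_arm([
  [0, 0, 2, 0, 10],
  [0, 0, 2, 0, 10],
  [0, 0, 0, 0, 10],
])

```text
t: 15.63
eef_pos: [531.4, 107.1, 122.0]
eef_rot: [0.761, 0.649, -0.003, -0.014]
ft_force: [0.3, 0.4, -4.8]
finger_gap: 12.4
```

```bash
python3 plan.py 531 106.5 120 80.8 1 8;python3 -c "
from rig import robot;print(robot.read_state()['wrist_torque'])"
```

```text
t 15.63 pos [531.4 107.1 122. ] psi 80.9 tilt [-0.0228  0.0185 -0.9996] gap 12.4 F [ 0.3  0.4 -4.8] j [ 0.05  0.43 -0.36  0.8   0.02  1.78]
d [-0.4 -0.6 -2. ] dpsi -0.07
[[-0.6, -0.3, 2.0, 0.1]]
[-0.16572294 -0.27007153 -0.01399338]
```

Emit:
move_arm([
  [0, -1, 2, 0, 10],
  [0, -1, 1, 0, 10],
  [0, 0, 0, 0, 10],
], newtons=20)

```text
t: 15.88
eef_pos: [530.2, 107.3, 120.6]
eef_rot: [0.761, 0.649, -0.002, -0.013]
ft_force: [-1.4, -0.9, -1.2]
finger_gap: 12.5
```

```bash
python3 plan.py 529 106.5 120 80.8 1 8;python3 -c "
from h import *
from rig import robot,vision
s=robot.read_state();print(s['wrist_torque'])
p=vision.read_camera('scene');pickle.dump((s,p),open('pics/s12.pkl','wb'));crop(p,175,170,310,270,5.8,'pics/s12.png')"
```

```text
t 15.88 pos [530.2 107.3 120.6] psi 80.9 tilt [-0.0197  0.0177 -0.9996] gap 12.5 F [-1.4 -0.9 -1.2] j [ 0.05  0.43 -0.37  0.79  0.02  1.78]
d [-1.2 -0.8 -0.6] dpsi -0.07
[[-1.0, -1.1, 0.6, 0.1]]
[-0.23084274 -0.12219117 -0.00177845]
```

View pics/s12.png

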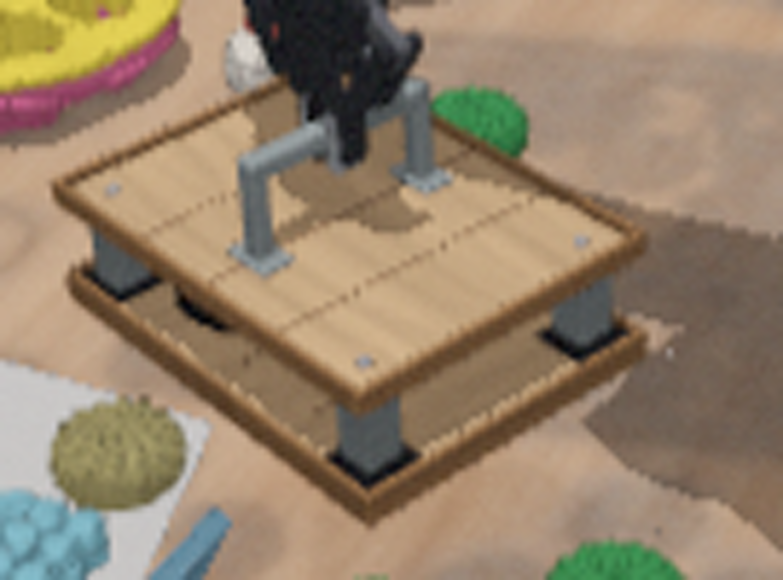

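Emit:
move_arm([
  [0, -1, 2, 0, 10],
  [0, 0, 2, 0, 10],
  [0, 0, 0, 0, 10],
])

```text
t: 16.18
eef_pos: [529.4, 107.4, 119.8]
eef_rot: [0.761, 0.649, -0.001, -0.012]
ft_force: [1.0, -1.6, -4.0]
finger_gap: 12.5
```

```bash
python3 plan.py 529 106.5 119 80.8 1 8;python3 -c "
from rig import robot;print(robot.read_state()['wrist_torque'])"
```

```text
t 16.18 pos [529.4 107.4 119.8] psi 80.9 tilt [-0.0172  0.0172 -0.9997] gap 12.5 F [ 1.  -1.6 -4. ] j [ 0.05  0.43 -0.37  0.79  0.02  1.78]
d [-0.4 -0.9 -0.8] dpsi -0.08
[[-1.0, -0.3, 0.8, 0.1]]
[-0.38111428 -0.81773984 -0.036081  ]
```

Emit:
move_arm([
  [0, 0, 2, 0, 10],
  [0, 0, 2, 0, 10],
  [0, 0, 2, 0, 10],
  [0, 0, 0, 0, 10],
])

```text
t: 16.52
eef_pos: [529.5, 107.4, 119.8]
eef_rot: [0.761, 0.649, 0.0, -0.011]
ft_force: [1.8, -1.8, -4.4]
finger_gap: 12.4
```

```bash
python3 plan.py 529 106.5 119 80.8 1 8;python3 -c "
from h import *
from rig import robot,vision
s=robot.read_state();print(s['wrist_torque'])
p=vision.read_camera('scene');pickle.dump((s,p),open('pics/s13.pkl','wb'));crop(p,175,170,310,270,5.8,'pics/s13.png')"
```

```text
t 16.52 pos [529.5 107.4 119.8] psi 80.9 tilt [-0.0132  0.0165 -0.9998] gap 12.4 F [ 1.8 -1.8 -4.4] j [ 0.05  0.43 -0.38  0.78  0.02  1.78]
d [-0.5 -0.9 -0.8] dpsi -0.09
[[-1.0, -0.3, 0.8, 0.1]]
[-0.34307481 -0.82635742 -0.03400672]
```

View pics/s13.png

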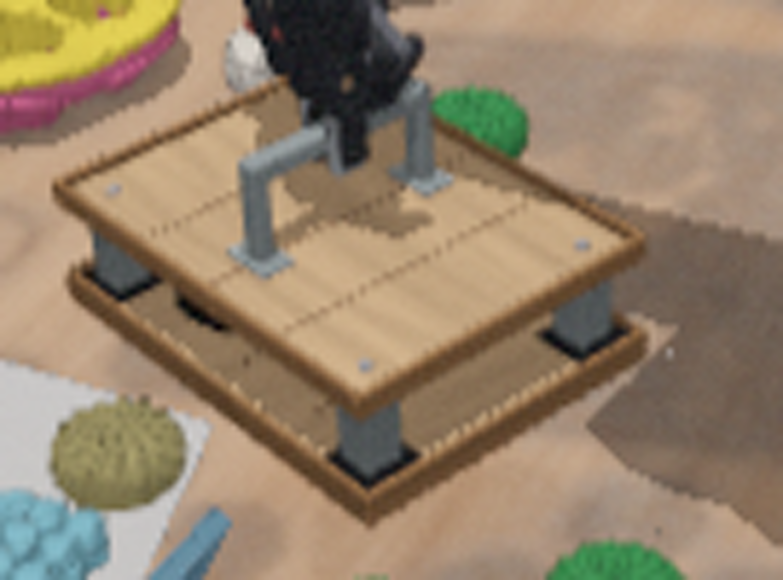

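Run:
```python
from fits import *
s,sc=pickle.load(open("pics/s13.pkl","rb"))
m=[(110,75,69),(-110,75,69),(-110,-75,69),(135,100,77),(-135,100,77),(-135,-100,77)]
u=px([(112,190),(364,366),(582,245),(53,185),(360,398),(646,238)],5.8,(175,170))
v,r=fit6([(sc,None,m,u,1.)],[527,106,5,0,0,-.16]); rep(v);print(r)
# predicted if home in scene-fit base
v0=np.r_[526.0,107.4,5,0,0,-.155]; print((proj(sc,W6(v0,m))-u).round(1).tolist())
```

```text
lugcentre [531.9 101.7  -1. ] yaw -9.28 deg normal [ 0.0082 -0.0077  0.9999]
  lug (110, 75) [652.6 158.   -1.5]
  lug (110, -75) [628.4  10.   -2.5]
  lug (-110, -75) [ 4.112e+02  4.550e+01 -4.000e-01]
  lug (-110, 75) [435.4 193.5   0.5]
[[[0.5, 0.6], [0.4, 0.1], [-0.2, 0.4], [-0.4, -0.6], [-0.2, -0.0], [0.1, -0.4]]]
[[0.2, 0.6], [0.9, 0.7], [0.3, 0.4], [-0.9, -0.6], [0.4, 0.8], [0.7, -0.4]]
```

Emit:
move_arm([
  [0, 0, 3, 0, 10],
  [0, 0, 3, 0, 10],
  [0, 0, 0, 0, 10],
])

```text
t: 16.82
eef_pos: [529.7, 107.5, 119.9]
eef_rot: [0.761, 0.649, 0.001, -0.009]
ft_force: [1.1, -0.9, -5.1]
finger_gap: 12.3
```

```bash
python3 plan.py 529 106.5 119 80.8 1 8;python3 -c "
from rig import robot;print(robot.read_state()['wrist_torque'])"
```

```text
t 16.82 pos [529.7 107.5 119.9] psi 80.9 tilt [-0.01    0.0162 -0.9998] gap 12.3 F [ 1.1 -0.9 -5.1] j [ 0.05  0.42 -0.38  0.78  0.02  1.78]
d [-0.7 -1.  -0.9] dpsi -0.09
[[-1.0, -0.5, 0.9, 0.1]]
[-0.29376546 -0.56851023 -0.05581176]
```

Emit:
move_arm([
  [0, 0, 0, 0, 14],
  [0, 0, 0, 0, 14.5],
  [0, 0, 0, 0, 15],
  [0, 0, 0, 0, 16],
  [0, 0, 0, 0, 18],
])

```text
t: 17.23
eef_pos: [530.3, 108.1, 118.8]
eef_rot: [0.761, 0.649, 0.002, -0.01]
ft_force: [-0.4, 0.5, 0.4]
finger_gap: 18.3
```

```bash
python3 plan.py 529 106.5 119 80.8 1 8;python3 -c "
from h import *
from rig import robot,vision
s=robot.read_state();print(s['wrist_torque'])
p=vision.read_camera('scene');pickle.dump((s,p),open('pics/s14.pkl','wb'));crop(p,175,170,310,270,5.8,'pics/s14.png')"
```

```text
t 17.23 pos [530.3 108.1 118.8] psi 80.9 tilt [-0.0099  0.0185 -0.9998] gap 18.3 F [-0.4  0.5  0.4] j [ 0.05  0.43 -0.38  0.78  0.02  1.78]
d [-1.3 -1.6  0.2] dpsi -0.09
[[-1.8, -1.1, -0.2, 0.1]]
[-0.03980001 -0.0317068  -0.02550326]
```

View pics/s14.png

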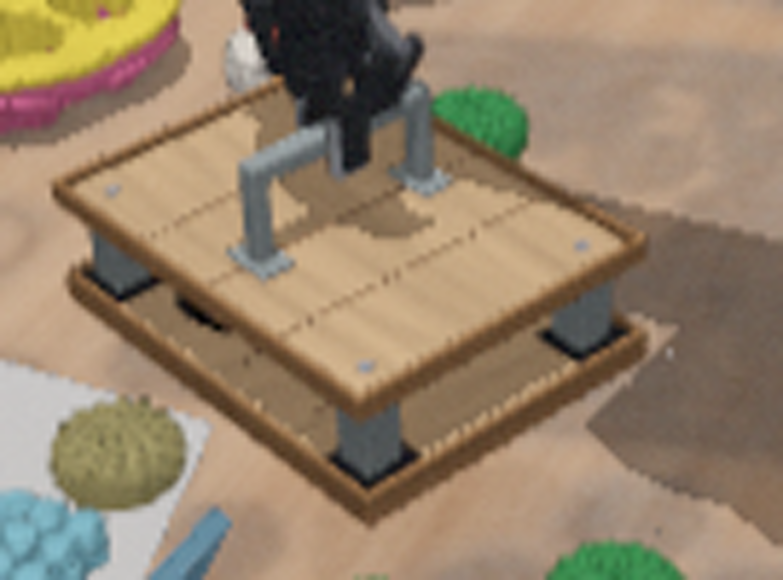

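Emit:
move_arm([
  [0, 0, 0, 0, 40],
  [0, 0, 0, 0, 50],
  [0, 0, -8, 0, 50],
  [0, 0, -20, 0, 50],
  [0, 0, -35, 0, 50],
])

```text
t: 17.7
eef_pos: [526.2, 106.6, 177.0]
eef_rot: [0.761, 0.649, -0.003, -0.014]
ft_force: [0.8, 0.3, 0.3]
finger_gap: 49.9
```

Emit:
move_arm([
  [0, 0, -35, 0, 50],
  [20, -20, -25, 0, 50],
  [30, -20, 0, 0, 50],
  [30, -20, 0, 0, 50],
  [0, 0, 0, 0, 50],
])

```text
t: 18.12
eef_pos: [485.1, 195.8, 253.5]
eef_rot: [0.763, 0.646, 0.004, -0.011]
ft_force: [-0.2, 0.1, 0.4]
finger_gap: 50.2
```

```bash
python3 plan.py 400 250 240 80 5 35;python3 -c "
from h import *
from rig import robot,vision
p=vision.read_camera('scene');pickle.dump(p,open('pics/s15.pkl','wb'));crop(p,175,150,310,270,5.8,'pics/s15.png')
p=vision.read_camera('top');crop(p,150,120,300,270,4,'pics/t15.png')"
```

```text
t 18.12 pos [485.1 195.8 253.5] psi 80.5 tilt [-0.0083  0.0214 -0.9997] gap 50.2 F [-0.2  0.1  0.4] j [ 0.23  0.27 -0.24  1.07  0.02  1.97]
d [-85.1  54.2 -13.5] dpsi -0.52
[[13.6, -31.9, 4.7, 0.5], [13.3, -32.1, 4.7, -0.0], [12.0, -29.1, 4.2, -0.0], [0.0, 0.0, -0.0, -0.0], [0.0, 0.0, -0.0, -0.0]]
```

View pics/s15.png

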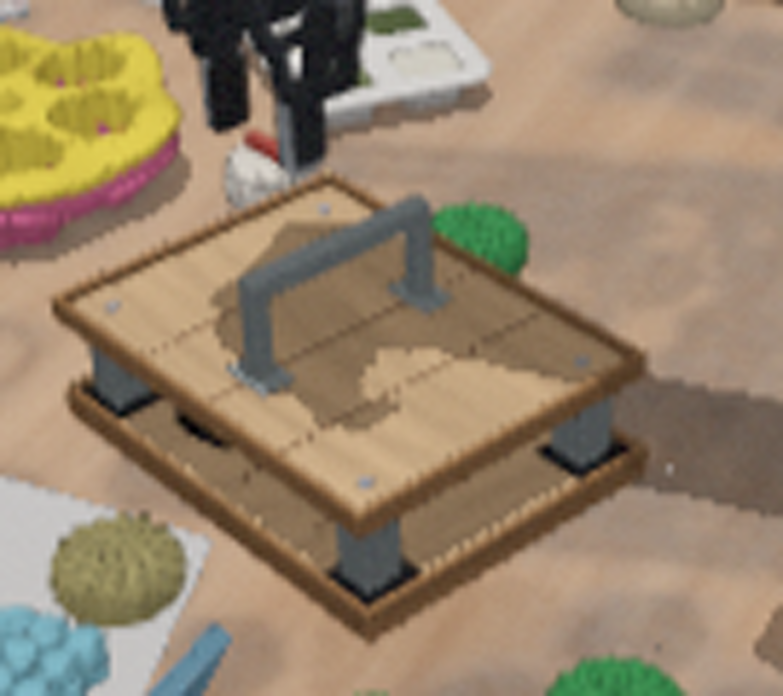

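View pics/t15.png

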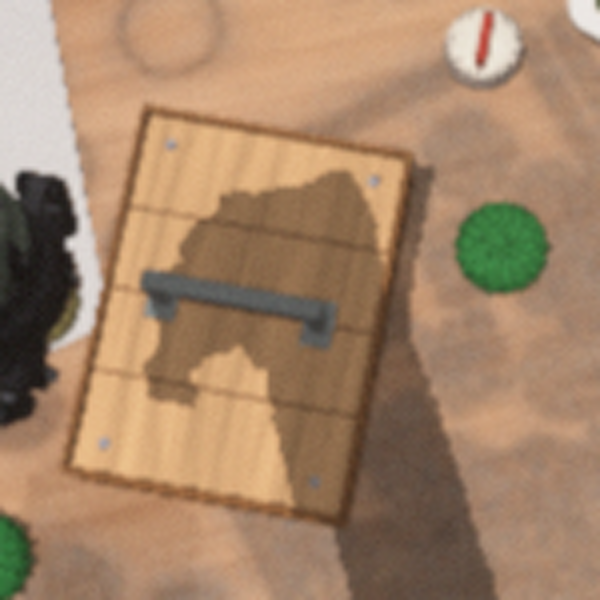

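Run:
```python
from fits import *
from rig import vision
t=vision.read_camera("top");sc=vision.read_camera("scene")
mS=[(110,75,69),(110,-75,69),(-110,-75,69),(-110,75,69)]
us=px([(112,305),(324,209),(582,361),(365,482)],5.8,(175,150))
ut=px([(171,145),(374,181),(314,481),(104,443)],4,(150,120))
v,r=fit6([(sc,None,mS,us,1.),(t,None,mS,ut,1.)],[527,106,5,0,0,-.16]); rep(v);print(r)
cor=[(135,100,77),(-135,100,77),(-135,-100,77)]
v2,r2=fit6([(sc,None,mS+cor,np.vstack([us,px([(53,303),(360,516),(646,356)],5.8,(175,150))]),1.)],[527,106,5,0,0,-.16]); rep(v2)
# height per foot along scene: predicted screw pixel at z home vs 5 mm up
v0=np.r_[fit([(t,None,np.array(mS)-[0,0,-5.],ut,1.)])[0][:2],5,0,0,-.16]
for dz in(0,3,6): print(dz,(proj(sc,W6(v0+[0,0,dz,0,0,0],mS))-us).round(2).tolist())
```

```text
lugcentre [527.1 107.1   6.2] yaw -9.36 deg normal [ 0.0033 -0.0029  1.    ]
  lug (110, 75) [647.9 163.2   6. ]
  lug (110, -75) [623.5  15.2   5.6]
  lug (-110, -75) [406.4  51.    6.4]
  lug (-110, 75) [430.8 199.    6.8]
[[[0.1, 0.1], [-0.1, -0.1], [-0.0, 0.0], [0.1, -0.0]], [[-0.0, -0.2], [-0.0, 0.0], [0.1, 0.2], [-0.1, -0.1]]]
lugcentre [533.  100.4  -1.1] yaw -9.28 deg normal [7.0e-04 1.2e-03 1.0e+00]
  lug (110, 75) [653.6 156.6  -1.2]
  lug (110, -75) [629.4   8.6  -1. ]
  lug (-110, -75) [412.3  44.1  -0.9]
  lug (-110, 75) [436.5 192.1  -1.1]
0 [[0.03, 0.48], [-0.28, 0.1], [-0.04, 0.34], [0.2, 0.47]]
3 [[-0.07, -0.29], [-0.33, -0.64], [-0.04, -0.45], [0.15, -0.36]]
6 [[-0.17, -1.07], [-0.38, -1.39], [-0.04, -1.25], [0.1, -1.18]]
```

```bash
python3 -c "
from rig import robot
s=robot.read_state();print(s['t'],s['eef_pos'],s['ft_force'],abs(s['qd']).max())
print(robot.hand_in())"
```

```text
18.3167 [486.96587976 191.16732534 251.45941852] [ 0.96751135 -0.35254895 -1.49056853] 0.01959283840853555
the job is handed in; nothing more can be done
None
```

I slid the amber soap off the near right socket along the deck. I then lifted the other tray by its handle, lowered it onto the base tray, let go and moved the arm clear. The job was handed in at 18.3 s; no verdict was reported.

- **Tray home:** after release, the combined top and scene fit puts the stack tray level to about 0.003 rad. Lug tips are 5.6 to 6.8 mm above the table, against 5 mm when home. The tool height at release (118.8 to 119.9 mm) fits the 119 mm expected.
- **Disagreement:** the scene camera alone gave lug height about 6 mm too low (−1 mm). It had shown the same offset earlier in the air, so I took it as camera bias.
- **Lowering:** the tray came down pitched by about 0.03 rad, so the far legs seated first. It then levelled under a light 20 to 25 N grip. I saw no wrist force above about 8 N.
- **Soaps:** all three stood clear of the four sockets in the last unobstructed view before stacking. Afterwards I could see only part of the black one under the tray and did not re-check the others.
- **Bystanders:** the timer and the green look-alikes were not touched.

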